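# Run a dripper block round a bent rail

### The job

Thread the dripper block onto the free end of the bent rail, slide it along and round the bend, and press it home against the spring buffer beside the post until the buffer gives by a few millimetres; then let go so that the block hangs upright on the rail, resting at the buffer above the pot. The rail is soft and was bent by hand: go round it by feel and gently, without binding, scoring or bending it further, and leave the other things as they stand.

Things in the scene. Friction and masses are not known exactly. Their poses are not given: they have to be found in the camera images.
- dripper: Loose dripper block standing upright on the bench, 40x40x102 mm, about 0.15 kg, heavy below. Origin: centre of the underside, z up. Brass disc (d 40, to 12 mm height), neck, grey drilled body (16 along x, 36 along y, height 20-56), grip tab on top (22 along x, 14 along y, height 56-102) to pinch from above across y. A hose stub stands 12 mm out of the body at +y.
- bore (a point): Middle of the dripper's straight round hole: 13 mm diameter, 16 mm long, along the dripper's x, 38 mm above its underside; axes as the dripper's. Either end may go on first. The block must slide with only a few newtons between it and the rail: over 12 N scores the rod.
- rail_foot: Fixed grey foot plate 110x170x10 mm with the rail's post. Origin on the bench under the post's axis. The rail is a level 10 mm aluminium rod, its axis 150 mm above the bench. The inner leg runs from the post 120 mm along the foot's -y, then bends by about 70 deg at about 60 mm radius towards -x into a free leg of 110 mm. The post's head is 26 mm square, 14 mm above the axis.
- rail_tip (a point): Rounded end of the free leg, on the rod's axis; x points along the end of the leg, inward, z up. From here a block turns left (seen from above) to reach the post. Bent by hand, the rod has slight kinks, up to 10 deg either way, at both ends and the middle of the bend and half-way along the free leg, so its course is known only roughly. Its tip stays bent if pushed sideways with over 7 N.
- home (a point): Centre of the unpressed spring buffer's face, on the inner leg's axis, 50 mm from the post's axis; fixed to the foot, axes as the foot's (the block arrives along +y). When the block just touches the buffer, the middle of its hole lies 8 mm before this point.
- buffer (a joint): Travel of the buffer sleeve (22 mm across, black) towards the post, in m: 0 unpressed, 0.008 stop. Spring: begins to give at about 1 N, then 0.7 N per mm; damped, so it moves slowly.
- pot: Small terracotta pot, 60 mm across, 54 mm high, held fast on the foot plate under the inner leg near the buffer. Origin: its underside's centre.
- cutter: Secateurs lying on the bench, 203 mm long; bystander, not to be moved.
- plug: Brown root plug standing on the bench, 130 mm high, 44 mm across; bystander, not to be moved.
- tape: Roll of grey tape lying flat, 100 mm across, 48 mm high; bystander, not to be moved.
- probe: Soil thermometer lying on the bench, 148 mm long; bystander, not to be moved.
Things that resemble listed ones, but are neither listed nor needed, are in the scene too. Leave any orange look-alike of the dripper alone.

How it is judged:
On the way, in this order (a step that is already met when the one before it is completed fails the run):
1. the rail's tip is inside the dripper's hole (distance between bore and rail_tip below 0.009 m and angle between the x axis of bore and the x axis of rail_tip, either way round below 0.35 rad), for 0.05 s.
2. the block, on the inner leg, has pressed the buffer in by more than 1.5 mm (value of joint buffer above 0.0015 m and distance between bore and home below 0.012 m), for 0.2 s.
At the end, for the whole second after the job is handed in: The block hangs still and upright (within 0.25 rad) on the inner leg, the middle of its hole within 13.5 mm of the buffer's face point (touching it is 8 mm, so a gap of up to about 5 mm), the buffer sprung back to within 2 mm, and the rail's tip within 6 mm of where it was at the start (distance between bore and home below 0.0135 m and angle between dripper's own z axis and vertical below 0.25 rad and linear speed of dripper below 0.03 m/s and value of joint buffer below 0.002 m and distance of rail_tip from where it was at the start of the episode below 0.006 m).
It fails at once if the rail is bent: its tip moves more than 6 mm (distance of rail_tip from where it was at the start of the episode above 0.006 m).
It fails at once if the block is pressed on the rail with more than 12 N (contact force between dripper and rail_foot above 12 N).
It fails at once if a bystander is moved by more than 20 mm (distance of any of cutter, plug, tape, probe from where it was at the start of the episode above 0.02 m).
It also fails if it takes over 72 s, if anything falls off the work surface, if the arm or the gripper's body presses on something with over 40 N, if the wrist force passes 120 N, or if a joint passes its speed limit or range.

### The arm

A 6-joint arm with a two-finger parallel gripper is mounted at the origin on a cart in front of the work surface, level with it; the furniture and walls round the work are solid. World frame = base frame: x ahead of the robot, y to its left, z up, the work surface at z = 0. Lengths are in m, angles in rad, forces in N, time in s.
With the tool pointing down it reaches from about 0.25 to 0.725 m from the base axis. Payload 4 kg.
Tool frame: the origin (TCP) lies midway between the tips of the shut fingers; the grasp point (between the pads) lies 19 mm behind it; z points along the fingers, y is the direction in which the jaws open and shut (so a half turn about z gives the same grasp; the last joint's range is limited). The gripper opens to 85 mm and grips with 20 to 120 N. Pads are 22 mm wide; open, the fingers measure 114 mm over their backs; the gripper's body (76 mm by 85 mm) begins 54 mm behind the grasp point. The pads swing forward as they close: fully open they stand 13 mm farther back than shut.
Start: joints at [-1.144, 0.241, 0.005, 1.335, 0, 1.571], TCP at [0.207, -0.455, 0.231] pointing down, gripper open.
Joint ranges: [-2.72, 2.72], [-1.05, 1.87], [-1.09, 1.28], [-1.99, 2.15], [-1.42, 1.44], [-3.14, 3.14]. Speed limits (rad/s): [2.79, 2.79, 3.14, 3.14, 3.14, 3.14].

### API

Orientations are given as a unit quaternion [x, y, z, w].
In Python, from workcell import monitor, cams, order gives the robot as it stands.
- The arm moves only by the tool send_rows, never from a script. Its argument "moves" is a list of rows, each a list of 4 numbers: the shift along the tool's x, y, z as a fraction of full scale, then the turn about the tool's z as a fraction of full scale. A call has 1 to 20 rows; each row shifts and turns the commanded pose from where the row before left it, along the tool's axes as they then stand; what a row does not reach is not made up. Full scale, the value 1, is 100 cm for a shift and 0.1 rad for a turn. A row lasts 1/10 s, in which the tool goes at most 50 mm and 8.59 degrees, less where a joint would pass 70% of its speed; a pose out of reach is approached as far as the arm can. A call with a number of a shift or a turn outside -1 to 1 is refused whole. A call with a gripper value outside its range is refused whole. "claw" is the gripper's target within -1 to 1 (fully open at 1, half-way at 0, shut at -1), set as the call begins (left out, the last holds). The fingers move at their own pace and stop on an object; the grip force is fixed at half the most. Time passes only in rows, so rows that do not move let the fingers close. It gives the time, the measured TCP pose, the force and the opening at its end, in the units of the state.
- monitor.get_obs(): the state, without advancing time (a new reading comes with each control period).
- cams.camera(name): name is "scene" or "top" or "wrist"; returns (picture, depth): 384x512x3 uint8, blue, green, red; 384x512 float32, m along the optical axis (not along the pixel's ray), 0 where there is no reading.
- cams.camera_info(name): a dict with "intrinsics" (3x3 intrinsics, pixels), "T" (4x4, takes a point from camera to world coordinates); the wrist camera has in their place "mount" (4x4, takes a point from camera to tool coordinates, whose origin is the TCP and whose axes are the flange's). Camera axes: x right, y up, looking along -z (the intrinsics and any distortion apply to the point x, -y, -z); pixel columns grow to the right and rows downward; lengths in m; the calibration is good to about 2 mm. A picture is of the moment at which its call begins: read the wrist's pose just before it. camera_info takes no time and is no camera call.
- order.job_done(): hands the job in, once; it reports no verdict.
The state is a dict: "clock": time; "joint_pos": joint angles; "joint_vel": joint speeds; "tau": joint torques, N m; "eef_pos": TCP position; "tool_rot": TCP orientation; "ft_force": force on the tool from outside, world axes, zero at the start; "ft_torque": the same for the moment, N m; "grip_width": finger opening in m.
Only numpy, scipy, OpenCV 4.12 (cv2) and the standard library are available. Lean on these libraries where they do the work, as an engineer would, in place of code of your own. Each camera call takes 0.05 s, during which the arm holds its last target.

## Working session

There is one attempt and no reset: what is moved stays moved. The work goes in short steps, Python scripts to look and compute and a tool call to move; the robot and the scene stay as the last step left them, time stands still between calls to the robot, and variables do not carry over. Pictures are saved under pics/ and viewed, and the job is handed in when it is done.

Besides the shell and the picture viewer there is one more tool, called as name([rows], argument=value, ...), one row to a line, values as JSON. send_rows: Moves the arm, as the interface text tells. Its arguments: {"type":"object","properties":{"moves":{"type":"array","items":{"type":"array","items":{"type":"number","minimum":-1,"maximum":1}}},"claw":{"type":"number"}},"required":["moves"]}

```bash
ls; mkdir -p pics
python3 - <<'E'
from workcell import monitor,cams,order
import cv2,numpy as np
o=monitor.get_obs();print(o)
for n in ["scene","top","wrist"]:
    p,d=cams.camera(n); cv2.imwrite(f"pics/{n}0.png",p); np.save(f"{n}0.npy",d); i=cams.camera_info(n); print(n,i)
print(monitor.get_obs()['clock'])
E
```

```text
pics
{'clock': 0.0, 'joint_pos': array([-1.14400614e+00,  2.41397461e-01,  3.70816622e-03,  1.33521685e+00,
       -1.96399382e-05,  1.57080085e+00]), 'joint_vel': array([ 9.94731029e-04,  6.60952196e-04,  1.14310597e-04, -8.47034016e-04,
       -4.17492434e-05,  1.20042304e-03]), 'tau': array([ 2.22096055e-04, -3.72317719e+01,  2.52408886e+01,  1.71144650e-02,
       -1.50253022e-04,  4.05635546e-06]), 'eef_pos': array([ 0.20670229, -0.45456311,  0.2304146 ]), 'tool_rot': array([ 9.77317471e-01,  2.11776881e-01, -2.33007029e-04, -1.02889947e-03]), 'ft_force': array([ 0.78261812, -0.23833571,  0.20474993]), 'ft_torque': array([ 0.01169798, -0.03851105, -0.01302796]), 'grip_width': 0.08527806419866937}
scene {'intrinsics': array([[421.41189819,   0.        , 257.76489761],
       [  0.        , 421.41189819, 184.47116029],
       [  0.        ,   0.        ,   1.        ]]), 'T': array([[-0.87494191,  0.23952892, -0.42083553,  0.08401204],
       [-0.48369251, -0.39146474,  0.78281346,  0.79408202],
       [ 0.02276419,  0.8884713 ,  0.45836726,  0.61907077],
       [ 0.        ,  0. 
[... 294 characters left out ...]
599, -0.02516066,  0.01244177, -0.10252288],
       [ 0.00729547,  0.19513275,  0.98074971,  1.58632143],
       [ 0.        ,  0.        ,  0.        ,  1.        ]])}
wrist {'intrinsics': array([[279.39589379,   0.        , 256.97621175],
       [  0.        , 279.39589379, 188.04262428],
       [  0.        ,   0.        ,   1.        ]]), 'mount': array([[-7.60173917e-04,  9.65145597e-01,  2.61712437e-01,
         6.57047694e-02],
       [ 9.99999627e-01,  8.40881958e-04, -1.96398329e-04,
         6.27945796e-04],
       [-4.09622248e-04,  2.61712190e-01, -9.65145876e-01,
        -1.43340527e-01],
       [ 0.00000000e+00,  0.00000000e+00,  0.00000000e+00,
         1.00000000e+00]])}
0.15
```

View pics/scene0.png

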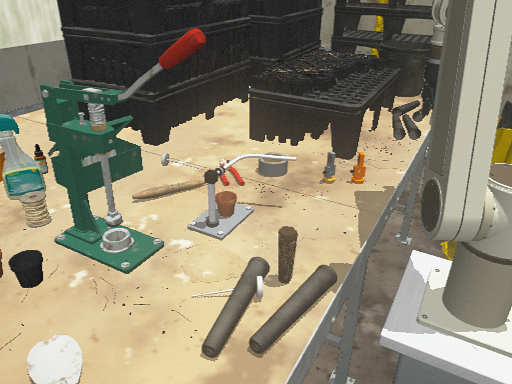

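View pics/top0.png

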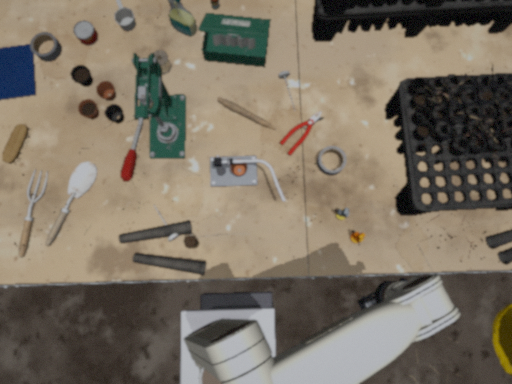

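View pics/wrist0.png

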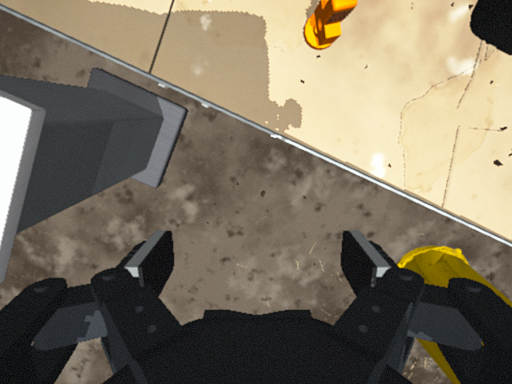

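The scene view shows the grey dripper at (329,168) and the orange look-alike at (359,168). In the top view they are at (341,213) and (357,237). The foot and rail are near (215,200) in scene and (235,172) in top. The closest confusable things are the orange block and the brown plug at scene (288,255), so I choose grey and check it in a crop.

Run:
```python
import cv2,numpy as np
a=cv2.imread('pics/scene0.png');t=cv2.imread('pics/top0.png')
c=cv2.resize(a[140:195,300:385],None,fx=8,fy=8,interpolation=cv2.INTER_CUBIC);cv2.imwrite('pics/c1.png',c)
c=cv2.resize(a[140:250,180:310],None,fx=6,fy=5.4,interpolation=cv2.INTER_CUBIC);c=cv2.resize(a[140:240,180:310],None,fx=6,fy=6,interpolation=cv2.INTER_CUBIC);cv2.imwrite('pics/c2.png',c)
c=cv2.resize(t[145:210,200:295],None,fx=8,fy=8,interpolation=cv2.INTER_CUBIC);cv2.imwrite('pics/c3.png',c)
c=cv2.resize(t[195:250,315:385],None,fx=10,fy=10,interpolation=cv2.INTER_CUBIC);cv2.imwrite('pics/c4.png',c)
```

```text
(no output)
```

View pics/c1.png

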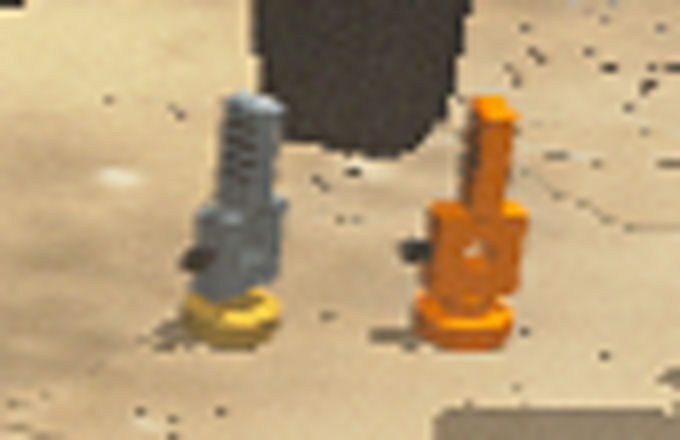

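View pics/c2.png

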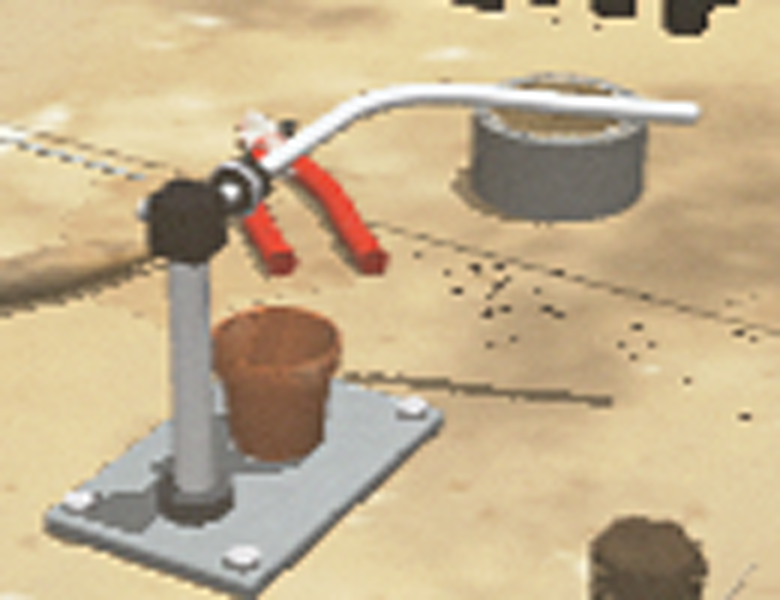

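View pics/c3.png

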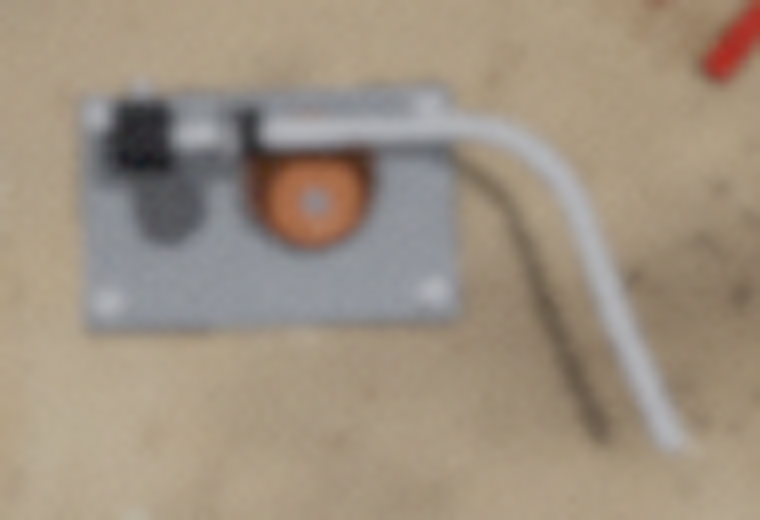

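View pics/c4.png

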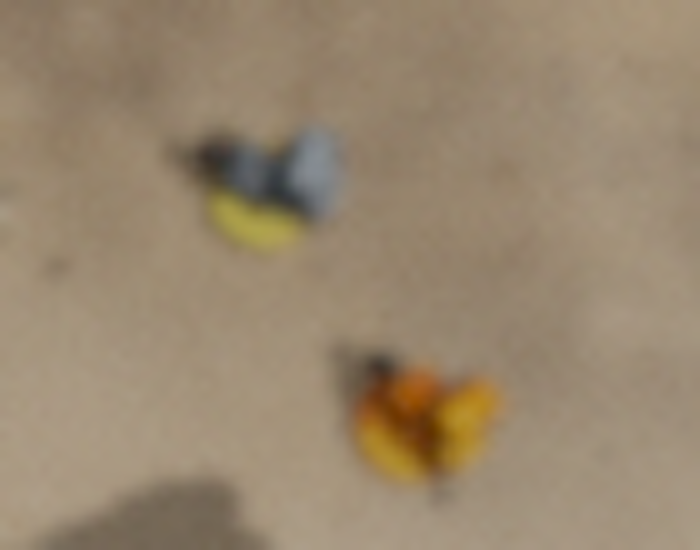

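The crops confirm the choice: the left grey block with the brass disc (scene 329,168) is the target, with its hose stub towards world +y. Next I turn the top view into positions.

```bash
cat > h.py <<'E'
import numpy as np,cv2
from scipy.spatial.transform import Rotation as R
from workcell import monitor,cams,order
def wT(name,obs=None):
    i=cams.camera_info(name)
    if name!='wrist': return i['intrinsics'],np.array(i['T'])
    o=obs or monitor.get_obs()
    T=np.eye(4);T[:3,:3]=R.from_quat(o['tool_rot']).as_matrix();T[:3,3]=o['eef_pos']
    return i['intrinsics'],T@i['mount']
def ray(K,T,u,v):
    d=np.array([(u-K[0,2])/K[0,0],-(v-K[1,2])/K[1,1],-1.]);return T[:3,3],T[:3,:3]@d
def atz(K,T,u,v,z):
    o,d=ray(K,T,u,v);return o+d*(z-o[2])/d[2]
def proj(K,T,P):
    p=np.linalg.inv(T)@np.append(P,1);return K[0,0]*p[0]/-p[2]+K[0,2],K[1,1]*-p[1]/-p[2]+K[1,2]
def wristshot(tag):
    import pickle
    o=monitor.get_obs();p,d=cams.camera('wrist');cv2.imwrite(f'pics/{tag}.png',p)
    pickle.dump((o,d,wT('wrist',o)),open(f'{tag}.pkl','wb'));return o,p,d
E
python3 - <<'E'
from h import *
K,T=wT('top')
f=lambda cx,cy:(200+cx/8-.5,145+cy/8-.5)
for n,c in dict(post=(140,133,.164),buf=(247,133,.15),l1=(300,132,.15),l2=(450,125,.15),b=(545,165,.15),c=(580,210,.15),d=(630,340,.15),tip=(682,445,.15),pot=(315,203,.054)).items():
    print(n,atz(K,T,*f(*c[:2]),c[2]).round(4))
g=lambda cx,cy:(315+cx/10-.5,195+cy/10-.5)
for n,c in dict(tabtop=(312,170,.102),hose=(215,158,.038),disc=(262,200,.012),otab=(465,405,.102),ohose=(375,365,.038)).items():
    print(n,atz(K,T,*g(*c[:2]),c[2]).round(4))
K,T=wT('scene')
s=lambda cx,cy:(300+cx/8-.5,140+cy/8-.5)
for n,c in dict(disc=(232,322,.006),tabtop=(255,100,.102),hose=(195,258,.038),bore=(480,248,.038),odisc=(465,325,.006),ohose=(410,250,.038)).items(): print('S',n,atz(K,T,*s(*c[:2]),c[2]).round(4))
s=lambda cx,cy:(180+cx/6-.5,140+cy/6-.5)
for n,c in dict(tip=(695,112,.15),mid=(500,98,.15),bend=(420,94,.15),buf=(245,188,.15)).items(): print('S',n,atz(K,T,*s(*c[:2]),c[2]).round(4))
E
```

```text
post [0.6349 0.0148 0.164 ]
buf [ 0.6372 -0.0283  0.15  ]
l1 [ 0.637  -0.0502  0.15  ]
l2 [ 0.6384 -0.1124  0.15  ]
b [ 0.6204 -0.1512  0.15  ]
c [ 0.601  -0.1651  0.15  ]
d [ 0.546  -0.1837  0.15  ]
tip [ 0.5021 -0.2034  0.15  ]
pot [ 0.6281 -0.0528  0.054 ]
tabtop [ 0.4654 -0.4097  0.102 ]
hose [ 0.4782 -0.3892  0.038 ]
disc [ 0.466  -0.4098  0.012 ]
otab [ 0.3858 -0.4554  0.102 ]
ohose [ 0.4046 -0.4403  0.038 ]
S disc [ 0.4655 -0.4034  0.006 ]
S tabtop [ 0.4678 -0.4083  0.102 ]
S hose [ 0.4788 -0.3878  0.038 ]
S bore [ 0.3826 -0.4583  0.038 ]
S odisc [ 0.3824 -0.4512  0.006 ]
S ohose [ 0.4065 -0.4412  0.038 ]
S tip [ 0.5027 -0.2009  0.15  ]
S mid [ 0.5871 -0.1674  0.15  ]
S bend [ 0.6212 -0.1517  0.15  ]
S buf [ 0.6342 -0.0237  0.15  ]
```

send_rows([
  [0.037,-0.018,-0.002,0],
  [0.037,-0.018,-0.002,0],
  [0.037,-0.018,-0.002,0],
  [0.037,-0.018,-0.002,0],
  [0.037,-0.018,-0.002,0],
  [0.037,-0.018,-0.002,0],
  [0.037,-0.018,-0.002,0],
  [0.037,-0.018,-0.002,0],
  [0.037,-0.018,-0.002,0],
  [0,0,0,0],
  [0,0,0,0],
  [0,0,0,0],
])

```text
clock: 1.35
eef_pos: [0.4424, -0.1702, 0.249]
tool_rot: [0.977, 0.211, -0.001, -0.0]
ft_force: [-0.3, -0.7, 0.8]
grip_width: 0.0857
```

Run:
```python
from h import *
o,p,d=wristshot('w1');print(o['clock'],o['eef_pos'],o['tool_rot'],np.abs(o['joint_vel']).max())
```

```text
1.35 [ 0.44237005 -0.17022336  0.24898444] [ 9.77384514e-01  2.11469195e-01 -5.23927414e-04 -1.29025082e-04] 0.019566482524399874
```

View pics/w1.png

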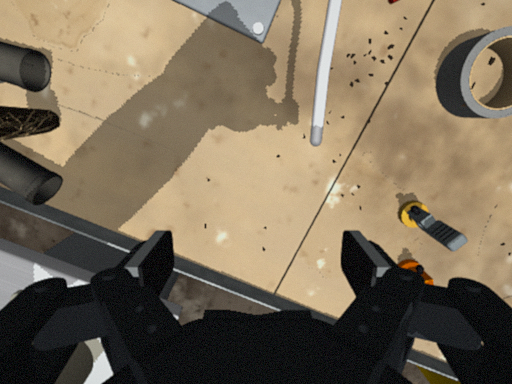

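The rail tip is at (316,140), running up out of the picture. The grey dripper is at (412,212)–(455,240) and the orange one lies behind the finger. I move 100 mm further along tool x to see the whole rod.

send_rows([
  [0.035,0,0,0],
  [0.035,0,0,0],
  [0.03,0,0,0],
  [0,0,0,0],
  [0,0,0,0],
  [0,0,0,0],
])

```text
clock: 2.0
eef_pos: [0.5329, -0.1295, 0.2492]
tool_rot: [0.978, 0.211, -0.0, -0.0]
ft_force: [-0.8, -0.0, -0.9]
grip_width: 0.085
```

Run:
```python
from h import *
o,p,d=wristshot('w2');print(o['clock'],o['eef_pos'],o['tool_rot'],np.abs(o['joint_vel']).max())
```

```text
2.0 [ 0.53287004 -0.12950585  0.24924589] [ 9.77520701e-01  2.10838868e-01 -4.95135543e-04 -7.25421444e-05] 0.013069957477901944
```

View pics/w2.png

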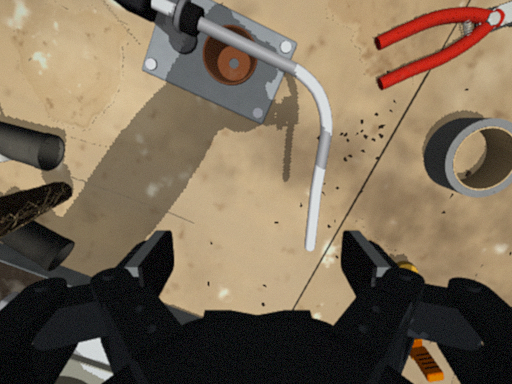

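The whole rail shows: tip at (309,246), kink halfway up near (320,165), bend near (322,110), and buffer near (187,20). The depth mask should give the centreline.

```bash
cat > rail.py <<'E'
from h import *
import pickle,sys
def rodpts(tag):
    o,d,(K,T)=pickle.load(open(tag+'.pkl','rb'))
    v,u=np.mgrid[:384,:512]
    pc=np.stack([(u-K[0,2])/K[0,0]*d,-(v-K[1,2])/K[1,1]*d,-d],-1)
    w=pc@T[:3,:3].T+T[:3,3]
    m=(d>0)&(abs(w[...,2]-.150)<.014)&(w[...,0]>.45)&(v<275)
    n,l,st,c=cv2.connectedComponentsWithStats(m.astype(np.uint8))
    k=1+np.argmax(st[1:,4]); m=l==k
    return K,T,d,w,m
if __name__=='__main__':
    K,T,d,w,m=rodpts(sys.argv[1])
    print(m.sum(),np.percentile(w[m][:,2],[5,50,95,99]))
    vis=cv2.imread(f'pics/{sys.argv[1]}.png');vis[m]=(0,0,255);cv2.imwrite(f'pics/{sys.argv[1]}m.png',vis)
E
python3 rail.py w2
```

```text
5352 [0.15125641 0.15519539 0.1616564  0.16337747]
```

View pics/w2m.png

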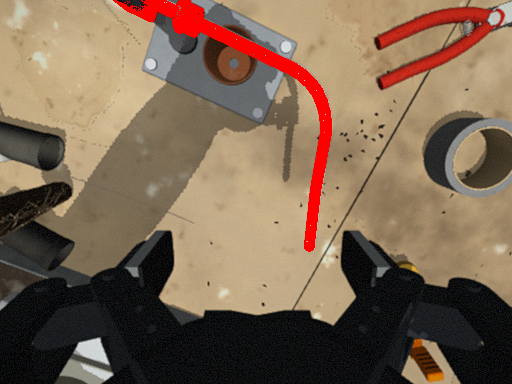

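```bash
cat > cl.py <<'E'
from rail import *
def centerline(tag,step=.004):
    K,T,d,w,m=rodpts(tag)
    vs,us=np.nonzero(m)
    P=np.array([atz(K,T,u,v,.15)[:2] for u,v in zip(us,vs)])
    z=w[m][:,2]
    # tip: min along outward dir
    out=np.array([-.93,-.37]); 
    k=np.argsort(-P@out)[:15]; tip=P[k].mean(0)
    dirn=-out; cur=tip+dirn*.006; C=[];
    for i in range(80):
        for _ in range(3):
            r=P-cur; a=r@dirn; n=np.array([-dirn[1],dirn[0]]); b=r@n
            s=(abs(a)<.006)&(abs(b)<.009)
            if s.sum()<30: break
            A=np.c_[np.ones(s.sum()),a[s]]; co=np.linalg.lstsq(A,b[s],rcond=None)[0]
            cur=cur+n*co[0]; dirn=dirn+n*co[1]; dirn/=np.linalg.norm(dirn)
        if s.sum()<30: break
        r=P-cur;n=np.array([-dirn[1],dirn[0]]);a=r@dirn;s=(abs(a)<.004)&(abs(r@n)<.012)
        C.append([*cur,np.degrees(np.arctan2(dirn[1],dirn[0])),np.ptp((r@n)[s]),np.percentile(z[s],90)])
        cur=cur+dirn*step
    return tip,np.array(C),P
if __name__=='__main__':
    tip,C,P=centerline(sys.argv[1]); tipx=(P@np.array([np.cos(np.radians(C[1,2])),np.sin(np.radians(C[1,2]))])).min()
    print('tip',tip)
    np.set_printoptions(suppress=True,precision=4)
    for i,c in enumerate(C): print(i*4+6,c.round(4))
    np.save(sys.argv[1]+'_C.npy',C)
E
python3 cl.py w2
```

```text
tip [ 0.49731139 -0.20021002]
6 [ 0.5029 -0.1981 23.3986  0.0099  0.1561]
10 [ 0.5067 -0.1967 21.9763  0.0102  0.1563]
14 [ 0.5104 -0.1951 21.4262  0.0102  0.1563]
18 [ 0.5141 -0.1937 18.7848  0.0101  0.1563]
22 [ 0.5178 -0.1922 17.7102  0.0101  0.1564]
26 [ 0.5216 -0.1908 19.9021  0.0102  0.1563]
30 [ 0.5253 -0.1893 17.2161  0.0101  0.1566]
34 [ 0.529  -0.1878 18.3586  0.0106  0.1567]
38 [ 0.5327 -0.1863 19.3576  0.0101  0.1566]
42 [ 0.5364 -0.1848 20.8792  0.0101  0.1562]
46 [ 0.5402 -0.1834 22.7718  0.0102  0.1561]
50 [ 0.5439 -0.1819 20.4998  0.0102  0.1562]
54 [ 0.5477 -0.1807 21.157   0.0101  0.1563]
58 [ 0.5514 -0.1792 20.5199  0.0102  0.1562]
62 [ 0.5552 -0.1778 20.0206  0.0101  0.1562]
66 [ 0.559  -0.1766 15.6711  0.0104  0.1562]
70 [ 0.5628 -0.1754 17.2582  0.0103  0.1561]
74 [ 0.5666 -0.1742 17.0769  0.0101  0.156 ]
78 [ 0.5704 -0.173  18.0291  0.0102  0.1561]
82 [ 0.5743 -0.1719 17.2433  0.0103  0.1561]
86 [ 0.5781 -0.1707 17.4665  0.0103  0.1563]
90 [ 0.5819 -0.1695 17.2118  0.0101  0.1562]
94 [ 0.5857 -0.1683 16.8657  0.0102  0.1562]
98 [ 0.5895 -0.167  17.6444  0.0103 
[... 1868 characters left out ...]
8 86.8253  0.0237  0.1618]
266 [ 0.6355 -0.0218 89.3049  0.0234  0.1619]
270 [ 0.6353 -0.0178 93.9076  0.0225  0.1632]
274 [ 0.6348 -0.0139 92.8811  0.0212  0.1632]
278 [ 0.6346 -0.0099 92.2436  0.0101  0.1564]
282 [  0.634   -0.0059 104.61     0.0107   0.1561]
286 [  0.6322  -0.0022 121.9768   0.0115   0.1561]
290 [  0.6302   0.0013 137.7728   0.0146   0.1588]
294 [  0.6271   0.0039 156.3767   0.0158   0.1627]
298 [  0.6249   0.0074 121.8337   0.0148   0.1634]
302 [  0.6237   0.0112 108.8387   0.0122   0.1636]
306 [ 0.6231  0.0152 97.961   0.0079  0.1636]
310 [ 0.6228  0.0192 90.3317  0.0072  0.1635]
314 [ 0.6229  0.0232 88.7013  0.0068  0.1635]
318 [ 0.623   0.0272 88.4622  0.0029  0.1634]
```

The centreline is clean, 10 mm wide. The free leg heads about 21°, then about 17.5° after its kink, and the bend runs from (0.60,-0.164) to (0.6355,-0.112). The inner leg lies at x≈0.635. I take a second survey at yaw ≈90° to find the camera mount's lateral error.

send_rows([
  [0.003,0.023,0,-0.5],
  [0.003,0.023,0,-1],
  [0.003,0.023,0,-1],
  [0,0,0,-1],
  [0,0,0,-1],
  [0,0,0,-1],
  [0,0,0,-1],
  [0,0,0,-1],
  [0,0,0,-1],
  [0,0,0,-1],
  [0,0,0,-1],
  [0,0,0,-1],
  [0,0,0,0],
  [0,0,0,0],
  [0,0,0,0],
])

```text
clock: 3.55
eef_pos: [0.5742, -0.1852, 0.2495]
tool_rot: [0.706, 0.709, 0.0, 0.0]
ft_force: [0.3, -0.3, 0.5]
grip_width: 0.0853
```

```bash
python3 - <<'E'
from h import *
o,p,d=wristshot('w3');print(o['clock'],o['eef_pos'],o['tool_rot'],o['joint_pos'],np.abs(o['joint_vel']).max())
E
python3 cl.py w3
```

```text
3.55 [ 0.57423098 -0.18518093  0.24953677] [7.05706416e-01 7.08504374e-01 2.41740397e-05 7.66938782e-05] [-3.11942195e-01  4.46583450e-01  3.46405306e-01  1.47045957e+00
 -2.65959777e-05  1.25489722e+00] 0.005084642177244761
tip [ 0.49748781 -0.20069621]
6 [ 0.5031 -0.1986 21.8364  0.0101  0.1563]
10 [ 0.5068 -0.1971 22.0886  0.0102  0.1562]
14 [ 0.5106 -0.1957 20.38    0.0101  0.1561]
18 [ 0.5143 -0.1942 21.2415  0.0102  0.1562]
22 [ 0.518  -0.1928 21.1031  0.0102  0.1562]
26 [ 0.5217 -0.1913 21.748   0.0101  0.1561]
30 [ 0.5255 -0.1899 20.312   0.0102  0.1562]
34 [ 0.5292 -0.1884 20.3272  0.0102  0.1564]
38 [ 0.5329 -0.1869 21.5633  0.0101  0.1562]
42 [ 0.5367 -0.1855 21.5103  0.0101  0.1561]
46 [ 0.5404 -0.184  21.1881  0.0101  0.1561]
50 [ 0.5441 -0.1826 21.8507  0.0101  0.1561]
54 [ 0.5478 -0.1811 20.7018  0.0101  0.1562]
58 [ 0.5516 -0.1797 20.5367  0.0101  0.1561]
62 [ 0.5553 -0.1784 18.5435  0.0101  0.1561]
66 [ 0.5592 -0.1772 17.6496  0.0101  0.1564]
70 [ 0.563  -0.176  16.8161  0.0102  0.1562]
74 [ 0.5668 -0.1748 17.0463  0.0102  0.1561]
78 [ 0.5706 -0.1736 17.5596  0.0101 
[... 1337 characters left out ...]

198 [ 0.6355 -0.0903 92.5392  0.0099  0.1562]
202 [ 0.6355 -0.0863 89.921   0.0103  0.1562]
206 [ 0.6354 -0.0823 91.9088  0.0104  0.1562]
210 [ 0.6353 -0.0783 94.5077  0.0096  0.1561]
214 [ 0.6354 -0.0743 89.2077  0.0103  0.156 ]
218 [ 0.6354 -0.0703 90.4816  0.0103  0.1561]
222 [ 0.6354 -0.0663 94.3253  0.0095  0.1561]
226 [ 0.6352 -0.0623 87.8461  0.0103  0.1561]
230 [ 0.6352 -0.0583 89.2409  0.0103  0.1563]
234 [ 0.6352 -0.0543 91.7562  0.0101  0.1561]
238 [ 0.6351 -0.0503 88.1079  0.0104  0.1563]
242 [ 0.6352 -0.0463 88.4293  0.0103  0.1565]
246 [ 0.6349 -0.0423 95.9722  0.0101  0.1562]
250 [  0.6328  -0.039  130.9472   0.0133   0.1561]
254 [  0.6287  -0.0372 152.1656   0.0054   0.1545]
```

View pics/w3.png

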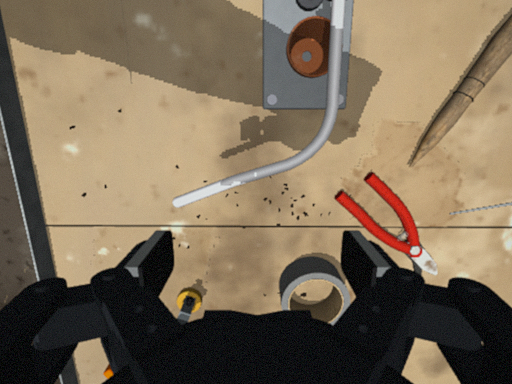

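Both surveys agree within 0.6 mm. The mount error is then about 0.5 mm, and I correct the rail for it. Next I fly to the dripper with the tool yawed to its estimated heading of -31°.

Run:
```python
from h import *
import pickle
o,d,(K,T)=pickle.load(open('w1.pkl','rb'))
v,u=np.mgrid[:384,:512]
pc=np.stack([(u-K[0,2])/K[0,0]*d,-(v-K[1,2])/K[1,1]*d,-d],-1)
w=pc@T[:3,:3].T+T[:3,3]
m=(d>0)&(u>385)&(u<480)&(v>190)&(v<260)
for lo,hi in((.097,.110),(.05,.062),(.008,.016)):
    s=m&(w[...,2]>lo)&(w[...,2]<hi);q=w[s]
    if len(q)<5: print(len(q));continue
    r=cv2.minAreaRect((q[:,:2]*1000).astype(np.float32)); print(lo,len(q),q.mean(0).round(4),r)
p=cv2.imread('pics/w1.png');cv2.imwrite('pics/w1c.png',cv2.resize(p[185:260,385:485],None,fx=7,fy=7,interpolation=cv2.INTER_CUBIC))
```

```text
0.097 266 [ 0.4658 -0.4079  0.1018] ((465.8133544921875, -409.4452209472656), (14.185294151306152, 22.516643524169922), 67.97727966308594)
0.05 198 [ 0.4692 -0.3987  0.0566] ((468.8266296386719, -399.22991943359375), (17.253517150878906, 21.499954223632812), 74.3719253540039)
0.008 294 [ 0.4645 -0.403   0.0125] ((465.55548095703125, -406.5224914550781), (33.466552734375, 39.062740325927734), 87.66082000732422)
```

View pics/w1c.png

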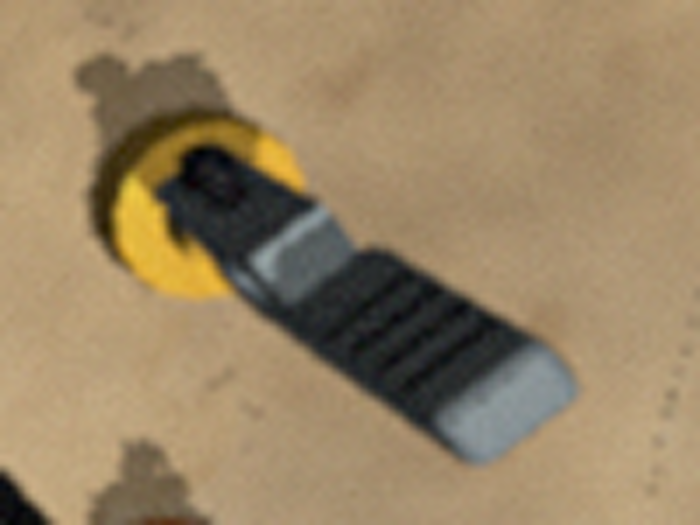

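The close crop shows the grey ribbed tab on the brass disc, with the tab top at (0.466,-0.409,0.102) and x heading about -21°.

send_rows([
  [-0.032,-0.015,0,0],
  [-0.032,-0.015,0,0],
  [-0.032,-0.015,0,0],
  [-0.032,-0.016,0,0],
  [-0.032,-0.016,0,0],
  [-0.032,-0.016,0,0],
  [-0.032,-0.015,0,0],
])

```text
clock: 4.3
eef_pos: [0.4671, -0.4107, 0.2494]
tool_rot: [0.705, 0.709, -0.0, 0.0]
ft_force: [1.2, -0.1, -0.0]
grip_width: 0.0855
```

send_rows([
  [0,0,0.002,1],
  [0,0,0.002,1],
  [0,0,0.002,1],
  [0,0,0.002,1],
  [0,0,0.002,1],
  [0,0,0.002,1],
  [0,0,0.002,1],
  [0,0,0.002,1],
  [0,0,0.002,1],
  [0,0,0.002,1],
  [0,0,0.002,1],
  [0,0,0.002,1],
  [0,0,0.002,1],
  [0,0,0.002,1],
  [0,0,0.002,1],
  [0,0,0,1],
  [0,0,0,1],
  [0,0,0,1],
  [0,0,0,1],
  [0,0,0,0.3],
])

```text
clock: 6.3
eef_pos: [0.4679, -0.4095, 0.2192]
tool_rot: [0.984, -0.177, -0.0, -0.0]
ft_force: [0.6, -0.2, -0.6]
grip_width: 0.0851
```

send_rows([
  [0,0,0,0],
  [0,0,0,0],
])

```text
clock: 6.5
eef_pos: [0.4679, -0.4095, 0.2193]
tool_rot: [0.985, -0.175, -0.0, -0.0]
ft_force: [0.1, 0.1, 0.9]
grip_width: 0.0852
```

```bash
cat > dr.py <<'E'
from h import *
import pickle,sys
def cloud(tag):
    o,d,(K,T)=pickle.load(open(tag+'.pkl','rb'))
    v,u=np.mgrid[:384,:512]
    pc=np.stack([(u-K[0,2])/K[0,0]*d,-(v-K[1,2])/K[1,1]*d,-d],-1)
    return o,d,pc@T[:3,:3].T+T[:3,3],u,v
E
python3 - <<'E'
from dr import *
o,p,d=wristshot('w4');print(o['clock'],o['eef_pos'],o['tool_rot'],o['joint_pos'],np.abs(o['joint_vel']).max())
q=o['tool_rot'];print('xhead',np.degrees(2*np.arctan2(q[1],q[0])))
o,d,w,u,v=cloud('w4')
m=(d>0)&(np.hypot(w[...,0]-.466,w[...,1]+.409)<.03)
for lo,hi in((.097,.110),(.052,.062),(.008,.016)):
    s=m&(w[...,2]>lo)&(w[...,2]<hi);q=w[s]
    if len(q)<5: print(len(q));continue
    r=cv2.minAreaRect((q[:,:2]*1000).astype(np.float32)); print(lo,len(q),q.mean(0).round(4),r)
E
```

```text
6.5 [ 0.46792411 -0.40946326  0.21925769] [ 9.84542367e-01 -1.75146580e-01 -4.85079217e-05 -2.54083870e-05] [-7.18862676e-01  4.93493250e-01  3.42453630e-01  1.41986603e+00
 -6.60034780e-06  2.77483927e+00] 0.003762529385318733
xhead -20.174376542947538
0.097 305 [ 0.467  -0.4104  0.1023] ((466.4809875488281, -410.31549072265625), (12.669652938842773, 21.379714965820312), 69.8028564453125)
0.052 262 [ 0.4667 -0.4111  0.0568] ((467.4993896484375, -410.8680419921875), (35.5518798828125, 18.671348571777344), 67.56327056884766)
0.008 217 [ 0.4779 -0.4143  0.0126] ((478.0000915527344, -415.0838623046875), (36.99904251098633, 13.378633499145508), 67.44740295410156)
```

View pics/w4.png

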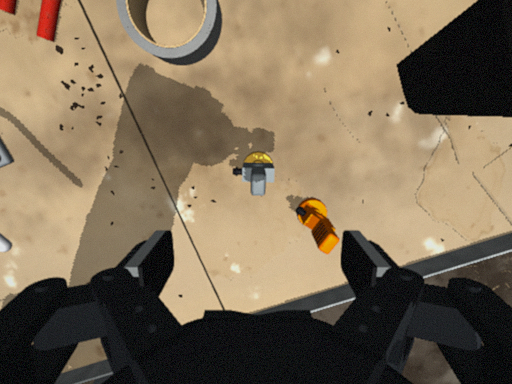

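The tab is at (258,175), right on axis, and the orange one at (320,230) lies outside the finger path. I descend to TCP z≈0.065 and close.

send_rows([
  [0,0.0015,0.03,0.2],
  [0,0,0.03,0],
  [0,0,0.03,0],
  [0,0,0.03,0],
  [0,0,0.024,0],
  [0,0,0.01,0],
  [0,0,0,0],
  [0,0,0,0],
])

```text
clock: 7.35
eef_pos: [0.4681, -0.4114, 0.0664]
tool_rot: [0.983, -0.185, 0.001, 0.0]
ft_force: [0.3, -0.1, -0.2]
grip_width: 0.0856
```

send_rows([
  [0,0,0,0],
  [0,0,0,0],
  [0,0,0,0],
  [0,0,0,0],
  [0,0,0,0],
  [0,0,0,0],
  [0,0,0,0],
  [0,0,0,0],
  [0,0,0,0],
  [0,0,0,0],
], claw=-1)

```text
clock: 8.35
eef_pos: [0.4676, -0.4109, 0.0656]
tool_rot: [0.983, -0.185, 0.0, -0.0]
ft_force: [-0.3, 2.3, 3.5]
grip_width: 0.0135
```

Run:
```python
from dr import *
o,p,d=wristshot('w5');print(o)
```

```text
{'clock': 8.35, 'joint_pos': array([-7.20987583e-01,  5.90455140e-01,  9.23865987e-02,  1.07230833e+00,
        2.68841844e-04,  2.79368910e+00]), 'joint_vel': array([-0.00143713, -0.00041821,  0.00108697,  0.00027136,  0.00050649,
       -0.0006238 ]), 'tau': array([-6.33365382e-01, -4.86531222e+01,  2.20991868e+01, -3.27128973e-01,
       -3.02195800e-01, -5.94753656e-03]), 'eef_pos': array([ 0.46763137, -0.41085363,  0.0656228 ]), 'tool_rot': array([ 9.82651409e-01, -1.85461982e-01,  2.48950135e-04, -8.84861024e-06]), 'ft_force': array([-0.29545268,  2.27788766,  3.48743865]), 'ft_torque': array([ 0.28345354, -0.03522827,  0.01127565]), 'grip_width': 0.013499367281518728}
```

View pics/w5.png

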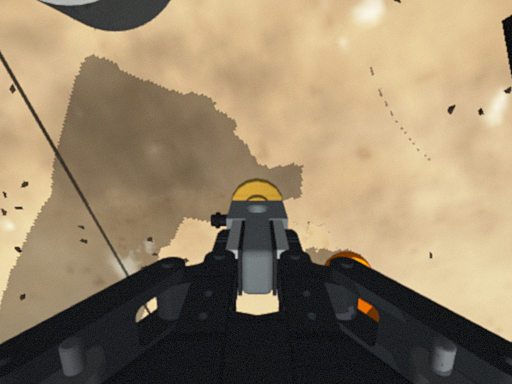

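The tab is gripped (opening 13.5 mm) and the block looks straight in the fingers. I lift it and check that it hangs free and how it sits in the tool.

send_rows([
  [0,0,-0.01,0],
  [0,0,-0.025,0],
  [0,0,-0.025,0],
  [0,0,-0.025,0],
  [0,0,-0.025,0],
  [0,0,-0.002,0],
  [0,0,0,0],
  [0,0,0,0],
  [0,0,0,0],
])

```text
clock: 9.3
eef_pos: [0.4665, -0.4101, 0.1752]
tool_rot: [0.983, -0.186, -0.002, -0.001]
ft_force: [0.3, -0.3, -1.9]
grip_width: 0.0129
```

Run:
```python
from dr import *
F=[]
o,p,d=wristshot('w6');print(o['clock'],o['eef_pos'],o['tool_rot'],o['ft_force'],o['ft_torque'],o['grip_width'])
q=o['tool_rot'];print('xhead',np.degrees(2*np.arctan2(q[1],q[0])))
o,d,w,u,v=cloud('w6')
t=(w-o['eef_pos'])@R.from_quat(o['tool_rot']).as_matrix()
m=(d>0)&(u>205)&(u<300)&(v>150)&(v<300)
zz=t[...,2][m]; print(np.histogram(zz,bins=np.arange(-.04,.1,.004)))
np.save('t6.npy',t)
for lo,hi in((-.047,-.025),(.005,.013),(.046,.056)):
    s=m&(t[...,2]>lo)&(t[...,2]<hi);q=t[s]
    if len(q)<5: print(len(q));continue
    print(lo,len(q),'min',q.min(0).round(4),'max',q.max(0).round(4),'med z',np.median(q[:,2]))
cv2.imwrite('pics/w6c.png',cv2.resize(p[140:300,190:330],None,fx=4,fy=3.7,interpolation=cv2.INTER_CUBIC))
```

```text
9.3 [ 0.46649653 -0.41013382  0.17515318] [ 9.82638265e-01 -1.85521575e-01 -1.69532643e-03 -9.54454712e-04] [ 0.31921492 -0.2511227  -1.93518003] [ 0.01428226  0.02596509 -0.05408195] 0.012934765255184716
xhead -21.383126680801908
(array([1674,  450,  295,  339,  288,  266,  253,  221,  148,   73,   58,
         52,  200,  121,  124,  242,  138,  117,  174,   95,   98,   55,
         93,  631,   53,   37,    0,    0,    0,    0,    0,    0,    0,
          0]), array([-4.00000000e-02, -3.60000000e-02, -3.20000000e-02, -2.80000000e-02,
       -2.40000000e-02, -2.00000000e-02, -1.60000000e-02, -1.20000000e-02,
       -8.00000000e-03, -4.00000000e-03, -3.46944695e-17,  4.00000000e-03,
        8.00000000e-03,  1.20000000e-02,  1.60000000e-02,  2.00000000e-02,
        2.40000000e-02,  2.80000000e-02,  3.20000000e-02,  3.60000000e-02,
        4.00000000e-02,  4.40000000e-02,  4.80000000e-02,  5.20000000e-02,
        5.60000000e-02,  6.00000000e-02,  6.40000000e-02,  6.80000000e-02,
        7.20000000e-02,  7.60000000e-02,  8.00000000e-02,  8.40000000e-02,
        8.80000000e-02,  9.20000000e-02,  9.60000000e-02]))
-0.047 3176 min [-0.0118 -0.0197 -0.047 ] max [ 0.0144  0.0202 -0.025 ] med z -0.03696961878296262
0.005 263 min [ 0.0003 -0.0177  0.005 ] max [0.0097 0.0183 0.013 ] med z 0.009232842888757961
0.046 740 min [ 0.0036 -0.0185  0.0461] max [0.0185 0.0186 0.0559] med z 0.05291247153374705
```

View pics/w6c.png

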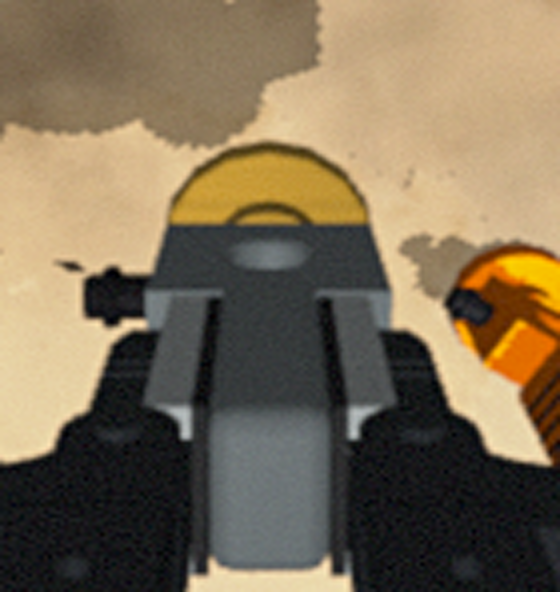

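Run:
```python
from dr import *
o,d,w,u,v=cloud('w6')
t=np.load('t6.npy')
m=(d>0)&(u>225)&(u<290)&(v>190)&(v<260)
for a in range(8,58,4):
    s=m&(t[...,2]*1000>a)&(t[...,2]*1000<a+4)&(abs(t[...,1])<.016)&(abs(t[...,1])>.008)
    q=t[s]; 
    if len(q): print(a,len(q),np.median(q[:,0]).round(4),q[:,0].min().round(4),q[:,0].max().round(4))
# tab top
m=(d>0)&(abs(t[...,1])<.0095)&(t[...,2]<-.03)&(t[...,2]>-.045)
q=t[m];print(len(q),q.min(0),q.max(0),np.median(q[:,2]))
# y edges of body front face
for vv in (196,200,204,208,212):
    s=(v==vv)&(t[...,2]>.005)&(t[...,2]<.045)&(abs(t[...,1])<.03)&(d>0)
    print(vv,u[s].min(),u[s].max(),t[s][:,1].min(),t[s][:,1].max())
```

```text
8 112 0.0063 0.0016 0.0071
12 62 0.0066 0.006 0.0071
16 58 0.0065 0.0059 0.0072
20 58 0.0065 0.006 0.0068
24 55 0.0065 0.0059 0.0071
28 43 0.0065 0.006 0.007
32 43 0.0064 0.0059 0.0069
36 47 0.0064 0.0059 0.0068
40 41 0.0065 0.0061 0.0069
44 1 0.0061 0.0061 0.0061
48 21 0.0074 0.0043 0.0104
52 199 0.0075 0.0036 0.0111
2162 [-0.01183947 -0.00944922 -0.04497793] [ 0.01233084  0.00949674 -0.0300245 ] -0.037013977589342134Traceback (most recent call last):
  File "<stdin>", line 15, in <module>
    return umr_minimum(a, axis, None, out, keepdims, initial, where)
ValueError: zero-size array to reduction operation minimum which has no identity
```

The front face reads x=0.0065 at every height, so the block is upright in the grip. The bore is at tool (-0.001, 0, 0.0276). Now a planner along the corrected centreline.

```bash
cat > plan.py <<'E'
from dr import *
from scipy.interpolate import UnivariateSpline
np.set_printoptions(suppress=True,precision=4)
A=np.load('w2_C.npy')[:61,:2]+[.0006,-.00015]; B=np.load('w3_C.npy')[:60,:2]+[.0004,.0005]
def par(X): return .006+np.r_[0,np.cumsum(np.hypot(*np.diff(X,axis=0).T))]
sA=par(A)
# reparam B onto A by nearest
from scipy.spatial import cKDTree
s=np.r_[sA,[sA[np.argmin(np.hypot(*(A-b).T))]+0 for b in B]]
P=np.r_[A,A*0+A]  # placeholder
def on(s_):  # point on polyline A, extended straight both ends
    x=np.interp(s_,sA,A[:,0]);y=np.interp(s_,sA,A[:,1])
    t0=(A[10]-A[0])/np.linalg.norm(A[10]-A[0]);t1=(A[-1]-A[-12])/np.linalg.norm(A[-1]-A[-12])
    if s_<sA[0]: x,y=A[0]+t0*(s_-sA[0])
    if s_>sA[-1]: x,y=A[-1]+t1*(s_-sA[-1])
    return np.array([x,y])
# mean of A and B: shift A by local mean difference to B (perp)
tb=cKDTree(B)
BORE=np.array([-.001,.0003,.0276])
def pose(s_,h=.008):
    w=np.linspace(-h,h,17); Q=np.array([on(s_+a) for a in w]); c=Q.mean(0)
    dd=np.polyfit(w,Q,1)[0]; return c,np.arctan2(dd[1],dd[0])
def tcp(s_,z,bore=BORE,dyaw=0):
    c,a=pose(s_); a+=dyaw
    ex=np.array([np.cos(a),np.sin(a)]);ey=np.array([np.sin(a),-np.cos(a)])
    return np.r_[c-ex*bore[0]-ey*bore[1], z+bore[2]],a
def rows(S,z,bore=BORE,o=None,cmd=None):
    """print tool rows from current measured pose through stations S (m)"""
    o=o or monitor.get_obs(); q=o['tool_rot']; a=2*np.arctan2(q[1],q[0]); p=np.array(o['eef_pos'])
    if cmd is not None: p,a=cmd
    for s_ in S:
        t,b=tcp(s_,z,bore); d=t-p
        ex=np.array([np.cos(a),np.sin(a)]);ey=np.array([np.sin(a),-np.cos(a)])
        db=(b-a+np.pi)%(2*np.pi)-np.pi
        print(f"s={s_*1000:.0f} [{d[:2]@ex:.4f}, {d[:2]@ey:.4f}, {-d[2]:.4f}, {-db/.1:.2f}]  tcp {t} yaw {np.degrees(b):.1f}")
        p,a=t,b
E
python3 - <<'E'
from plan import *
d,i=tb.query(A); print('A-B dist mm max',(d*1000).max().round(2))
print((np.cross(np.diff(A,axis=0)[:58],(B[tb.query(A)[1]]-A)[:58])/.004*1000).round(2)[::4])
rows([-.03],.150)
for s_ in range(0,250,10): print(s_,*pose(s_/1000)[0].round(4),np.degrees(pose(s_/1000)[1]).round(1))
E
```

```text
A-B dist mm max 3.84
[ 0.11 -0.02  0.08  0.22  0.04  0.11  0.07  0.16  0.08  0.11  0.01  0.17
  0.12  0.01  0.15]
s=-30 [-0.0688, -0.1873, -0.0022, -7.49]  tcp [ 0.4709 -0.2108  0.1776] yaw 21.5
0 0.4979 -0.2004 21.4
10 0.5073 -0.1968 21.6
20 0.5165 -0.1931 21.3
30 0.5259 -0.1894 21.4
40 0.5351 -0.1858 21.7
50 0.5445 -0.1822 20.4
60 0.5539 -0.1787 19.6
70 0.5634 -0.1756 17.4
80 0.5729 -0.1726 17.2
90 0.5824 -0.1696 17.5
100 0.592 -0.1666 17.5
110 0.6014 -0.1633 22.3
120 0.6102 -0.1587 32.1
130 0.6182 -0.1527 41.7
140 0.625 -0.1455 51.5
150 0.6304 -0.1371 63.8
160 0.6339 -0.1278 74.6
170 0.6357 -0.1181 84.2
180 0.6361 -0.1081 90.3
190 0.636 -0.0981 90.6
200 0.636 -0.0881 89.9
210 0.6359 -0.0781 91.2
220 0.6358 -0.0681 90.2
230 0.6357 -0.0581 90.3
240 0.6356 -0.0481 91.2<stdin>:3: DeprecationWarning: Arrays of 2-dimensional vectors are deprecated. Use arrays of 3-dimensional vectors instead. (deprecated in NumPy 2.0)
```

send_rows([
  [-0.009,-0.027,0,0],
  [-0.01,-0.027,0,0],
  [-0.01,-0.027,0,0],
  [-0.01,-0.027,0,0],
  [-0.01,-0.027,-0.001,0],
  [-0.01,-0.027,-0.001,0],
  [-0.01,-0.025,0,0],
  [0,0,0,-0.8],
  [0,0,0,-0.8],
  [0,0,0,-0.8],
  [0,0,0,-0.8],
  [0,0,0,-0.8],
  [0,0,0,-0.8],
  [0,0,0,-0.8],
  [0,0,0,-0.8],
  [0,0,0,-0.8],
  [0,0,0,-0.3],
  [0,0,0,0],
  [0,0,0,0],
  [0,0,0,0],
])

```text
clock: 11.35
eef_pos: [0.4713, -0.2116, 0.1792]
tool_rot: [0.982, 0.187, -0.0, -0.0]
ft_force: [-0.4, -0.3, -0.8]
grip_width: 0.0132
```

Run:
```python
from plan import *
o,p,d=wristshot('w7');print(o['clock'],o['eef_pos'],o['tool_rot'],o['ft_force'],o['ft_torque'])
q=o['tool_rot'];print('xhead',np.degrees(2*np.arctan2(q[1],q[0])))
cv2.imwrite('pics/w7c.png',cv2.resize(p[60:280,160:360],None,fx=3.6,fy=2.7*1,interpolation=cv2.INTER_CUBIC))
rows([-.03,-.02],.150)
# tip in this image
```

```text
11.35 [ 0.4713 -0.2116  0.1792] [ 0.9824  0.187  -0.0001 -0.0001] [-0.3766 -0.2893 -0.7862] [ 0.047   0.0063 -0.0264]
xhead 21.55030275335939
s=-30 [-0.0001, -0.0009, 0.0016, 0.01]  tcp [ 0.4709 -0.2108  0.1776] yaw 21.5
s=-20 [0.0100, 0.0000, -0.0000, 0.00]  tcp [ 0.4802 -0.2071  0.1776] yaw 21.5
```

View pics/w7.png

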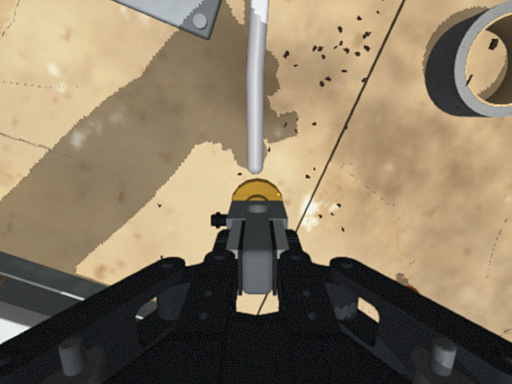

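The rail tip at (256,172) lines up with the bore at (257,208). I check lateral and vertical alignment in the tool frame from this one image, which cancels the mount error.

```bash
cat > align.py <<'E'
from dr import *
def al(tag,vs=(195,215)):
    o,d,w,u,v=cloud(tag)
    t=(w-o['eef_pos'])@R.from_quat(o['tool_rot']).as_matrix()
    s=(d>0)&(abs(t[...,2]-.0226)<.009)&(t[...,0]>.012)&(abs(t[...,1])<.03)
    q=t[s]
    for a in np.arange(.02,.11,.01):
        k=abs(q[:,0]-a)<.004
        if k.sum()>10: print('rail x',a.round(3),'y edges',q[k][:,1].min().round(4),q[k][:,1].max().round(4),'mid',((q[k][:,1].min()+q[k][:,1].max())/2).round(4),'mean',q[k][:,1].mean().round(4),'ztop',np.percentile(q[k][:,2],[3,10,25]).round(4))
    s=(d>0)&(abs(t[...,0]-.0065)<.0015)&(t[...,2]>.012)&(t[...,2]<.043)&(abs(t[...,1])<.021)
    q=t[s]
    for z in np.arange(.014,.044,.004):
        k=abs(q[:,2]-z)<.002
        if k.sum()>5: print('face z',z.round(3),q[k][:,1].min().round(4),q[k][:,1].max().round(4),'mid',((q[k][:,1].min()+q[k][:,1].max())/2).round(4),k.sum())
    s=(d>0)&(t[...,0]<.0055)&(t[...,0]>-.001)&(abs(t[...,1])<.017)&(abs(t[...,1])>.008)&(t[...,2]<.013)&(t[...,2]>.004)
    print('bodytop z',np.median(t[s][:,2]),s.sum())
    s=(d>0)&(t[...,0]>.009)&(abs(t[...,1])<.012)&(abs(t[...,2]-.0535)<.004)
    print('disc z',np.median(t[s][:,2]),s.sum())
if __name__=='__main__':
    import sys;al(sys.argv[1])
E
python3 align.py w7
```

```text
rail x 0.03 y edges -0.0055 0.0038 mid -0.0008 mean -0.001 ztop [0.0231 0.0235 0.0238]
rail x 0.04 y edges -0.0054 0.0038 mid -0.0008 mean -0.0008 ztop [0.0225 0.023  0.0234]
rail x 0.05 y edges -0.006 0.0038 mid -0.0011 mean -0.001 ztop [0.0228 0.0231 0.0235]
rail x 0.06 y edges -0.0059 0.0037 mid -0.0011 mean -0.001 ztop [0.0225 0.0229 0.0234]
rail x 0.07 y edges -0.0057 0.0037 mid -0.001 mean -0.001 ztop [0.0226 0.0231 0.0236]
rail x 0.08 y edges -0.0056 0.0036 mid -0.001 mean -0.001 ztop [0.0225 0.0229 0.0234]
rail x 0.09 y edges -0.0055 0.0042 mid -0.0007 mean -0.0006 ztop [0.0225 0.0231 0.0235]
rail x 0.1 y edges -0.0049 0.0052 mid 0.0002 mean 0.0001 ztop [0.0224 0.0229 0.0235]
face z 0.014 -0.0174 0.0181 mid 0.0004 127
face z 0.018 -0.0176 0.018 mid 0.0002 126
face z 0.022 -0.0174 0.0177 mid 0.0001 84
face z 0.026 -0.0177 0.018 mid 0.0002 76
face z 0.03 -0.0177 0.0178 mid 0.0 90
face z 0.034 -0.0175 0.018 mid 0.0003 108
face z 0.038 -0.0177 0.0178 mid 0.0 98
face z 0.042 -0.0174 0.018 mid 0.0003 62
bodytop z 0.008798881287183109 82
disc z 0.052931133575593634 365
```

The image gives a 1.2 mm lateral and 1.2 mm vertical error, and the model gives 0.9 and 1.6. They agree, so I correct and advance slowly to just before the tip.

send_rows([
  [0,-0.0011,0.0013,0],
  [0.005,0,0,0],
  [0.005,0,0,0],
  [0.005,0,0,0],
  [0,0,0,0],
  [0,0,0,0],
  [0,0,0,0],
])

```text
clock: 12.1
eef_pos: [0.4848, -0.205, 0.1779]
tool_rot: [0.982, 0.187, -0.0, -0.0]
ft_force: [0.0, 0.6, -1.2]
grip_width: 0.013
```

```bash
sed -i 's/\[-.001,.0003,.0276\]/[-.001,.0006,.0276]/' plan.py
python3 - <<'E'
from plan import *
o,p,d=wristshot('w8');print(o['clock'],o['eef_pos'],o['tool_rot'],o['ft_force'],o['ft_torque'])
cv2.imwrite('pics/w8c.png',cv2.resize(p[130:250,190:330],None,fx=5,fy=5,interpolation=cv2.INTER_CUBIC))
rows([-.015,-.01,-.005,0,.005],.1503)
E
python3 align.py w8
```

```text
12.1 [ 0.4848 -0.205   0.1779] [ 0.9823  0.1873 -0.0001 -0.    ] [ 0.0154  0.5736 -1.2174] [-0.0446  0.0199 -0.0044]
s=-15 [-0.0001, -0.0001, 0.0001, 0.01]  tcp [ 0.4847 -0.205   0.1779] yaw 21.5
s=-10 [0.0050, -0.0000, -0.0000, -0.00]  tcp [ 0.4894 -0.2032  0.1779] yaw 21.5
s=-5 [0.0050, 0.0000, -0.0000, 0.00]  tcp [ 0.494  -0.2013  0.1779] yaw 21.5
s=0 [0.0050, 0.0000, -0.0000, 0.01]  tcp [ 0.4987 -0.1995  0.1779] yaw 21.4
s=5 [0.0050, 0.0000, -0.0000, 0.02]  tcp [ 0.5033 -0.1977  0.1779] yaw 21.3
rail x 0.02 y edges -0.0043 0.0051 mid 0.0004 mean 0.0001 ztop [0.0213 0.0217 0.0221]
rail x 0.03 y edges -0.0043 0.0051 mid 0.0004 mean 0.0005 ztop [0.0212 0.0216 0.0221]
rail x 0.04 y edges -0.0048 0.005 mid 0.0001 mean 0.0001 ztop [0.0214 0.0218 0.0223]
rail x 0.05 y edges -0.0047 0.0049 mid 0.0001 mean 0.0001 ztop [0.0213 0.0216 0.0221]
rail x 0.06 y edges -0.0046 0.0049 mid 0.0001 mean 0.0001 ztop [0.0214 0.0218 0.0222]
rail x 0.07 y edges -0.0045 0.0048 mid 0.0001 mean 0.0002 ztop [0.0215 0.0218 0.0223]
rail x 0.08 y edges -0.0038 0.0059 mid 0.001 mean 0.0008 ztop [0.0214 0.0218 0.0222]
rail x 0.09 y edges -0.0032 0.0064 mid 0.0016 mean 0.0016 ztop [0.0212 0.0217 0.0222]
rail x 0.1 y edges -0.0026 0.0074 mid 0.0024 mean 0.0023 ztop [0.0213 0.0217 0.0223]
face z 0.014 -0.0177 0.0181 mid 0.0002 118
face z 0.018 -0.0176 0.018 mid 0.0002 129
face z 0.022 -0.0174 0.0181 mid 0.0003 84
face z 0.026 -0.0179 0.0181 mid 0.0001 77
face z 0.03 -0.0177 0.0177 mid -0.0 86
face z 0.034 -0.0175 0.0181 mid 0.0003 108
face z 0.038 -0.0177 0.0178 mid 0.0001 96
face z 0.042 -0.0174 0.0179 mid 0.0003 76
bodytop z 0.008847106488768675 80
disc z 0.05298210300416086 176
```

View pics/w8c.png

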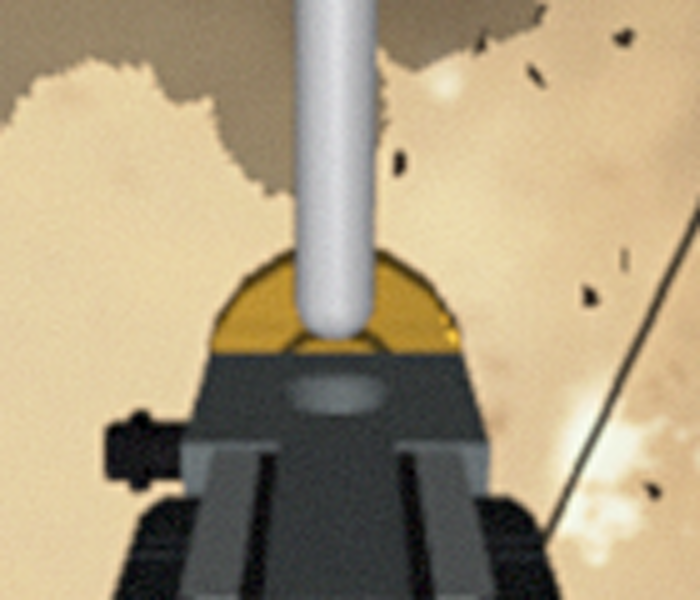

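It is aligned within 0.2 mm laterally and vertically, with the tip centred above the bore mouth. I thread it on.

send_rows([
  [0.003,0,0,0],
  [0.003,0,0,0],
  [0.003,0,0,0],
  [0.003,0,0,0],
  [0.003,0,0,0],
  [0,0,0,0],
  [0,0,0,0],
])

```text
clock: 12.85
eef_pos: [0.4989, -0.1995, 0.1779]
tool_rot: [0.982, 0.187, -0.0, -0.0]
ft_force: [-0.3, 0.7, -1.8]
grip_width: 0.0137
```

send_rows([
  [0.003,0,0,0],
  [0.003,0,0,0],
  [0.003,0,0,0],
  [0.003,0,0,0],
  [0.003,0,0,0],
  [0,0,0,0],
  [0,0,0,0],
])

```text
clock: 13.55
eef_pos: [0.5128, -0.1939, 0.1779]
tool_rot: [0.982, 0.187, -0.0, -0.0]
ft_force: [-0.9, -0.3, -1.0]
grip_width: 0.0131
```

```bash
python3 - <<'E'
from plan import *
o,p,d=wristshot('w9');print(o['clock'],o['eef_pos'],o['tool_rot'],o['ft_force'],o['ft_torque'])
rows(np.arange(.016,.1,.004),.1503)
E
python3 align.py w9
```

```text
13.55 [ 0.5128 -0.1939  0.1779] [ 0.9823  0.1874 -0.0001 -0.    ] [-0.874  -0.3103 -1.0088] [-0.0172  0.0247 -0.0428]
s=16 [0.0009, -0.0001, 0.0001, -0.05]  tcp [ 0.5135 -0.1936  0.1779] yaw 21.9
s=20 [0.0040, 0.0000, -0.0000, 0.10]  tcp [ 0.5173 -0.1922  0.1779] yaw 21.3
s=24 [0.0040, -0.0000, -0.0000, -0.02]  tcp [ 0.521  -0.1907  0.1779] yaw 21.4
s=28 [0.0040, 0.0000, -0.0000, 0.02]  tcp [ 0.5247 -0.1893  0.1779] yaw 21.3
s=32 [0.0040, -0.0000, -0.0000, -0.06]  tcp [ 0.5284 -0.1878  0.1779] yaw 21.6
s=36 [0.0040, -0.0000, -0.0000, -0.02]  tcp [ 0.5321 -0.1863  0.1779] yaw 21.7
s=40 [0.0040, 0.0000, -0.0000, 0.00]  tcp [ 0.5359 -0.1848  0.1779] yaw 21.7
s=44 [0.0040, 0.0000, -0.0000, 0.06]  tcp [ 0.5396 -0.1834  0.1779] yaw 21.4
s=48 [0.0040, 0.0000, -0.0000, 0.15]  tcp [ 0.5433 -0.182   0.1779] yaw 20.6
s=52 [0.0040, 0.0000, -0.0000, 0.05]  tcp [ 0.5471 -0.1806  0.1779] yaw 20.3
s=56 [0.0040, 0.0000, -0.0000, 0.05]  tcp [ 0.5508 -0.1792  0.1779] yaw 20.0
s=60 [0.0040, 0.0000, -0.0000, 0.07]  tcp [ 0.5546 -0.1778  0.1779] yaw 19.6
s=64 [0.0040, 0.0001, -0.0000, 0.18]  tcp [ 0.5584 
[... 1119 characters left out ...]
.0022 mean 0.0022 ztop [0.0211 0.0217 0.0222]
rail x 0.08 y edges -0.0022 0.0082 mid 0.003 mean 0.003 ztop [0.0214 0.0218 0.0222]
rail x 0.09 y edges -0.0009 0.0087 mid 0.0039 mean 0.0037 ztop [0.0211 0.0216 0.0221]
rail x 0.1 y edges -0.002 0.0086 mid 0.0033 mean 0.0032 ztop [0.0211 0.0217 0.0222]
face z 0.014 -0.0174 0.0181 mid 0.0004 120
face z 0.018 -0.0177 0.0179 mid 0.0001 131
face z 0.022 -0.0175 0.0182 mid 0.0003 133
face z 0.026 -0.0177 0.0179 mid 0.0001 89
face z 0.03 -0.0177 0.0182 mid 0.0003 77
face z 0.034 -0.0175 0.0181 mid 0.0003 76
face z 0.038 -0.0177 0.0178 mid 0.0 64
face z 0.042 -0.0175 0.0179 mid 0.0002 48
bodytop z 0.008911308845160375 80
disc z 0.052952982518952085 166
```

View pics/w9.png

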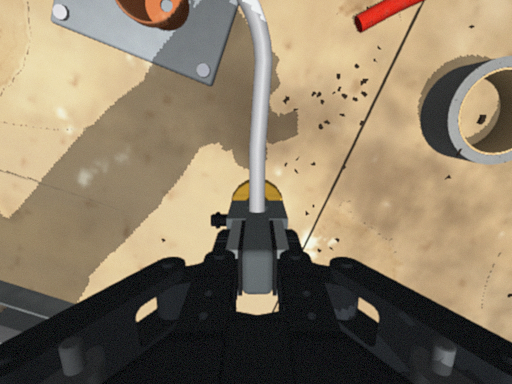

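It is threaded: the rod enters the bore, the force stays near 1 N, and alignment holds. I continue along the free leg through its kink.

send_rows([
  [0.004,0,0,0],
  [0.004,0,0,0],
  [0.004,0,0,0],
  [0.004,0,0,0],
  [0.004,0,0,0],
  [0.004,0,0,0],
  [0.004,0,0,0],
  [0.004,0,0,0.1],
  [0.004,0,0,0.1],
  [0.004,0,0,0.1],
  [0,0,0,0],
])

```text
clock: 14.7
eef_pos: [0.5506, -0.1792, 0.1779]
tool_rot: [0.985, 0.173, 0.0, 0.0]
ft_force: [-0.5, 0.1, -1.1]
grip_width: 0.0132
```

```bash
python3 - <<'E'
from plan import *
o,p,d=wristshot('w10');print(o['clock'],o['eef_pos'],o['tool_rot'],o['ft_force'],o['ft_torque'])
rows(np.arange(.057,.115,.004),.1503)
E
python3 align.py w10 | grep -v face
```

```text
14.7 [ 0.5506 -0.1792  0.1779] [0.985  0.1726 0.0001 0.    ] [-0.4914  0.0961 -1.0725] [0.0183 0.0357 0.0008]
s=57 [0.0016, 0.0001, 0.0000, -0.01]  tcp [ 0.5518 -0.1788  0.1779] yaw 19.9
s=61 [0.0040, 0.0000, -0.0000, 0.09]  tcp [ 0.5556 -0.1775  0.1779] yaw 19.4
s=65 [0.0040, 0.0001, -0.0000, 0.20]  tcp [ 0.5594 -0.1762  0.1779] yaw 18.3
s=69 [0.0040, 0.0000, -0.0000, 0.13]  tcp [ 0.5632 -0.175   0.1779] yaw 17.5
s=73 [0.0040, 0.0000, -0.0000, 0.05]  tcp [ 0.567  -0.1738  0.1779] yaw 17.2
s=77 [0.0040, 0.0000, -0.0000, 0.00]  tcp [ 0.5708 -0.1726  0.1779] yaw 17.2
s=81 [0.0040, -0.0000, -0.0000, -0.01]  tcp [ 0.5746 -0.1714  0.1779] yaw 17.3
s=85 [0.0040, -0.0000, -0.0000, -0.02]  tcp [ 0.5784 -0.1702  0.1779] yaw 17.4
s=89 [0.0040, -0.0000, -0.0000, -0.02]  tcp [ 0.5823 -0.169   0.1779] yaw 17.5
s=93 [0.0040, 0.0000, -0.0000, -0.00]  tcp [ 0.5861 -0.1678  0.1779] yaw 17.5
s=97 [0.0040, 0.0000, -0.0000, 0.01]  tcp [ 0.5899 -0.1667  0.1779] yaw 17.4
s=101 [0.0040, -0.0000, -0.0000, -0.04]  tcp [ 0.5937 -0.1654  0.1779] yaw 17.6
s=105 [0.0040, -0.0001, -0.0000, -0.22]  tcp [ 0.5975 -0
[... 324 characters left out ...]
01 ztop [0.0214 0.0218 0.0224]
rail x 0.04 y edges -0.0029 0.0063 mid 0.0017 mean 0.0016 ztop [0.0212 0.0217 0.0223]
rail x 0.05 y edges -0.0029 0.0067 mid 0.0019 mean 0.002 ztop [0.0213 0.0217 0.0223]
rail x 0.06 y edges -0.0046 0.0067 mid 0.0011 mean 0.0012 ztop [0.0213 0.0218 0.0223]
rail x 0.07 y edges -0.0079 0.0048 mid -0.0016 mean -0.0013 ztop [0.0212 0.0217 0.0224]
rail x 0.08 y edges -0.014 0.0013 mid -0.0063 mean -0.006 ztop [0.0213 0.0219 0.0224]
rail x 0.09 y edges -0.026 -0.0038 mid -0.0149 mean -0.0144 ztop [0.0214 0.0219 0.0223]
rail x 0.1 y edges -0.03 -0.0136 mid -0.0218 mean -0.0239 ztop [0.0212 0.0216 0.0222]
bodytop z 0.00867789017221102 78
disc z 0.053034718339563205 171
```

send_rows([
  [0.004,0,0,0.1],
  [0.004,0,0,0.2],
  [0.004,0,0,0.15],
  [0.004,0,0,0.05],
  [0.004,0,0,0],
  [0.004,0,0,0],
  [0.004,0,0,0],
  [0.004,0,0,-0.02],
  [0.004,0,0,-0.02],
  [0.004,0,0,0],
  [0.004,0,0,0],
  [0,0,0,0],
])

```text
clock: 15.95
eef_pos: [0.5925, -0.1659, 0.1779]
tool_rot: [0.989, 0.15, 0.0, 0.0]
ft_force: [-0.2, -0.5, -1.8]
grip_width: 0.0134
```

```bash
python3 - <<'E'
from plan import *
o,p,d=wristshot('w11');print(o['clock'],o['eef_pos'],o['tool_rot'],o['ft_force'],o['ft_torque'])
rows(np.arange(.100,.145,.003),.1503)
E
python3 align.py w11 | grep -v face
```

```text
15.95 [ 0.5925 -0.1659  0.1779] [0.9887 0.15   0.0001 0.    ] [-0.1506 -0.5279 -1.8089] [-0.0038  0.0119  0.0026]
s=100 [0.0007, -0.0000, 0.0000, -0.04]  tcp [ 0.5928 -0.1657  0.1779] yaw 17.5
s=103 [0.0030, -0.0000, -0.0000, -0.10]  tcp [ 0.5956 -0.1648  0.1779] yaw 18.1
s=106 [0.0030, -0.0001, -0.0000, -0.23]  tcp [ 0.5984 -0.1638  0.1779] yaw 19.4
s=109 [0.0030, -0.0001, -0.0000, -0.37]  tcp [ 0.6012 -0.1627  0.1779] yaw 21.5
s=112 [0.0030, -0.0001, -0.0000, -0.48]  tcp [ 0.6039 -0.1615  0.1779] yaw 24.2
s=115 [0.0030, -0.0001, -0.0000, -0.51]  tcp [ 0.6065 -0.1602  0.1779] yaw 27.1
s=118 [0.0030, -0.0001, -0.0000, -0.52]  tcp [ 0.6091 -0.1587  0.1779] yaw 30.1
s=121 [0.0030, -0.0001, -0.0000, -0.51]  tcp [ 0.6116 -0.1571  0.1779] yaw 33.0
s=124 [0.0030, -0.0001, -0.0000, -0.50]  tcp [ 0.614  -0.1554  0.1779] yaw 35.9
s=127 [0.0030, -0.0001, -0.0000, -0.51]  tcp [ 0.6163 -0.1536  0.1779] yaw 38.9
s=130 [0.0030, -0.0001, -0.0000, -0.50]  tcp [ 0.6185 -0.1516  0.1779] yaw 41.7
s=133 [0.0030, -0.0001, -0.0000, -0.49]  tcp [ 0.6207 -0.1496  0.1779] yaw 44.6
s=136 [0.0030, -0.0001, -0.0000, -0.49]  tcp [ 0.6227 -0.1474  0.1779] yaw 47.4
s=139 [0.0030, -0.0001, -0.0000, -0.53]  tcp [ 0.6246 -0.1451  0.1779] yaw 50.4
s=142 [0.0029, -0.0001, -0.0000, -0.58]  tcp [ 0.6263 -0.1428  0.1779] yaw 53.8
rail x 0.02 y edges -0.008 0.0032 mid -0.0024 mean -0.0019 ztop [0.0212 0.0217 0.0223]
rail x 0.03 y edges -0.0134 0.0007 mid -0.0064 mean -0.0056 ztop [0.0214 0.0218 0.0224]
rail x 0.04 y edges -0.0228 -0.0042 mid -0.0135 mean -0.0119 ztop [0.0215 0.0218 0.0222]
rail x 0.05 y edges -0.0299 -0.0108 mid -0.0204 mean -0.0216 ztop [0.0212 0.0216 0.0222]
rail x 0.06 y edges -0.0299 -0.0243 mid -0.0271 mean -0.0278 ztop [0.0226 0.0234 0.024 ]
bodytop z 0.008917527370844882 80
disc z 0.05311977003821193 168
```

I'm at the bend with low force, so I go round in short batches.

send_rows([
  [0.003,0,0,-0.1],
  [0.003,-0.0001,0,-0.23],
  [0.003,-0.0001,0,-0.37],
  [0.003,-0.0001,0,-0.48],
  [0.003,-0.0001,0,-0.51],
  [0.003,-0.0001,0,-0.52],
  [0.003,-0.0001,0,-0.51],
  [0,0,0,0],
  [0,0,0,0],
])

```text
clock: 16.9
eef_pos: [0.6111, -0.1575, 0.1779]
tool_rot: [0.959, 0.282, -0.0, -0.0]
ft_force: [0.4, -0.5, -1.8]
grip_width: 0.0132
```

```bash
python3 - <<'E'
from plan import *
o,p,d=wristshot('w12');print(o['clock'],o['eef_pos'],o['tool_rot'],o['ft_force'],o['ft_torque'])
rows(np.arange(.121,.165,.003),.1503)
E
python3 align.py w12 | grep -v face
```

```text
16.9 [ 0.6111 -0.1575  0.1779] [ 0.9593  0.2823 -0.0001 -0.    ] [ 0.3984 -0.4528 -1.7602] [ 0.0275 -0.0272  0.0039]
s=121 [0.0007, -0.0001, 0.0001, -0.05]  tcp [ 0.6116 -0.1571  0.1779] yaw 33.0
s=124 [0.0030, -0.0001, -0.0000, -0.50]  tcp [ 0.614  -0.1554  0.1779] yaw 35.9
s=127 [0.0030, -0.0001, -0.0000, -0.51]  tcp [ 0.6163 -0.1536  0.1779] yaw 38.9
s=130 [0.0030, -0.0001, -0.0000, -0.50]  tcp [ 0.6185 -0.1516  0.1779] yaw 41.7
s=133 [0.0030, -0.0001, -0.0000, -0.49]  tcp [ 0.6207 -0.1496  0.1779] yaw 44.6
s=136 [0.0030, -0.0001, -0.0000, -0.49]  tcp [ 0.6227 -0.1474  0.1779] yaw 47.4
s=139 [0.0030, -0.0001, -0.0000, -0.53]  tcp [ 0.6246 -0.1451  0.1779] yaw 50.4
s=142 [0.0029, -0.0001, -0.0000, -0.58]  tcp [ 0.6263 -0.1428  0.1779] yaw 53.8
s=145 [0.0029, -0.0002, -0.0000, -0.65]  tcp [ 0.628  -0.1403  0.1779] yaw 57.5
s=148 [0.0029, -0.0002, -0.0000, -0.67]  tcp [ 0.6294 -0.1377  0.1779] yaw 61.3
s=151 [0.0029, -0.0002, -0.0000, -0.65]  tcp [ 0.6307 -0.1351  0.1779] yaw 65.0
s=154 [0.0029, -0.0001, -0.0000, -0.61]  tcp [ 0.6318 -0.1324  0.1779] yaw 68.5
s=157 [0.0029, -0.0001, -0.0000, -0.57]  tcp [ 0.6327 -0.1296  0.1779] yaw 71.7
s=160 [0.0030, -0.0001, -0.0000, -0.51]  tcp [ 0.6336 -0.1267  0.1779] yaw 74.6
s=163 [0.0030, -0.0001, -0.0000, -0.50]  tcp [ 0.6342 -0.1238  0.1779] yaw 77.5
rail x 0.02 y edges -0.0099 0.0025 mid -0.0037 mean -0.0031 ztop [0.0213 0.0216 0.0222]
rail x 0.03 y edges -0.0177 -0.0006 mid -0.0092 mean -0.0085 ztop [0.0214 0.0218 0.0223]
rail x 0.04 y edges -0.0297 -0.0079 mid -0.0188 mean -0.0176 ztop [0.0213 0.0217 0.0222]
rail x 0.05 y edges -0.03 -0.018 mid -0.024 mean -0.0253 ztop [0.0216 0.022  0.0225]
bodytop z 0.008881011968348434 93
disc z 0.05309797239729007 171
```

send_rows([
  [0.003,-0.0001,0,-0.5],
  [0.003,-0.0001,0,-0.51],
  [0.003,-0.0001,0,-0.5],
  [0.003,-0.0001,0,-0.49],
  [0.003,-0.0001,0,-0.49],
  [0.003,-0.0001,0,-0.53],
  [0.003,-0.0001,0,-0.58],
  [0,0,0,0],
  [0,0,0,0],
])

```text
clock: 17.85
eef_pos: [0.6262, -0.1433, 0.178]
tool_rot: [0.894, 0.449, -0.0, 0.0]
ft_force: [-0.6, -0.3, -0.4]
grip_width: 0.0132
```

```bash
python3 - <<'E'
from plan import *
o,p,d=wristshot('w13');print(o['clock'],o['eef_pos'],o['tool_rot'],o['ft_force'],o['ft_torque'])
rows(np.arange(.142,.19,.003),.1503)
E
python3 align.py w13 | grep -v face
```

```text
17.85 [ 0.6262 -0.1433  0.178 ] [ 0.8935  0.449  -0.0001  0.    ] [-0.6002 -0.2664 -0.4297] [0.0129 0.0396 0.0125]
s=142 [0.0006, -0.0002, 0.0001, -0.07]  tcp [ 0.6263 -0.1428  0.1779] yaw 53.8
s=145 [0.0029, -0.0002, -0.0000, -0.65]  tcp [ 0.628  -0.1403  0.1779] yaw 57.5
s=148 [0.0029, -0.0002, -0.0000, -0.67]  tcp [ 0.6294 -0.1377  0.1779] yaw 61.3
s=151 [0.0029, -0.0002, -0.0000, -0.65]  tcp [ 0.6307 -0.1351  0.1779] yaw 65.0
s=154 [0.0029, -0.0001, -0.0000, -0.61]  tcp [ 0.6318 -0.1324  0.1779] yaw 68.5
s=157 [0.0029, -0.0001, -0.0000, -0.57]  tcp [ 0.6327 -0.1296  0.1779] yaw 71.7
s=160 [0.0030, -0.0001, -0.0000, -0.51]  tcp [ 0.6336 -0.1267  0.1779] yaw 74.6
s=163 [0.0030, -0.0001, -0.0000, -0.50]  tcp [ 0.6342 -0.1238  0.1779] yaw 77.5
s=166 [0.0030, -0.0001, -0.0000, -0.52]  tcp [ 0.6347 -0.1209  0.1779] yaw 80.5
s=169 [0.0030, -0.0001, -0.0000, -0.50]  tcp [ 0.6351 -0.118   0.1779] yaw 83.4
s=172 [0.0030, -0.0001, -0.0000, -0.44]  tcp [ 0.6353 -0.115   0.1779] yaw 85.9
s=175 [0.0030, -0.0001, -0.0000, -0.37]  tcp [ 0.6355 -0.1121  0.1779] yaw 88.0
s=178 [0.0030, -0.0001, -0
[... 174 characters left out ...]
 tcp [ 0.6355 -0.1031  0.1779] yaw 91.0
s=187 [0.0030, 0.0000, -0.0000, 0.01]  tcp [ 0.6354 -0.1001  0.1779] yaw 90.9
s=190 [0.0030, 0.0000, -0.0000, 0.06]  tcp [ 0.6354 -0.0971  0.1779] yaw 90.6
rail x 0.02 y edges -0.0114 0.0017 mid -0.0049 mean -0.0043 ztop [0.0214 0.0218 0.0223]
rail x 0.03 y edges -0.0191 -0.0027 mid -0.0109 mean -0.0099 ztop [0.0213 0.0218 0.0223]
rail x 0.04 y edges -0.0266 -0.0094 mid -0.018 mean -0.0175 ztop [0.0213 0.022  0.0224]
rail x 0.05 y edges -0.03 -0.0171 mid -0.0235 mean -0.0241 ztop [0.0214 0.0217 0.0223]
rail x 0.06 y edges -0.03 -0.0245 mid -0.0272 mean -0.028 ztop [0.0215 0.0224 0.0231]
bodytop z 0.009174112506420492 115
disc z 0.053029760744145886 176
```

View pics/w13.png

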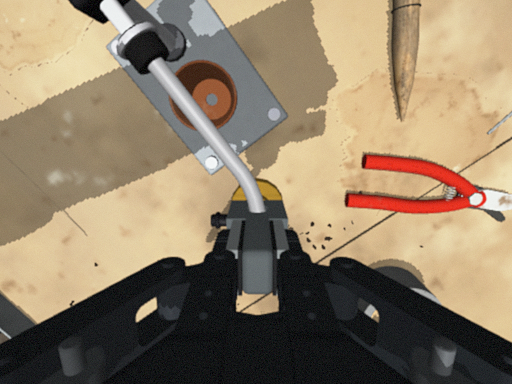

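Halfway round, the rod enters at (257,210) and the force is under 1 N.

send_rows([
  [0.003,-0.0003,0,-0.66],
  [0.003,-0.0002,0,-0.67],
  [0.003,-0.0002,0,-0.65],
  [0.003,-0.0001,0,-0.61],
  [0.003,-0.0001,0,-0.57],
  [0.003,-0.0001,0,-0.51],
  [0.003,-0.0001,0,-0.5],
  [0,0,0,0],
  [0,0,0,0],
])

```text
clock: 18.8
eef_pos: [0.6342, -0.1241, 0.178]
tool_rot: [0.781, 0.624, -0.0, 0.0]
ft_force: [0.7, 0.4, -1.3]
grip_width: 0.0133
```

```bash
python3 - <<'E'
from plan import *
o,p,d=wristshot('w14');print(o['clock'],o['eef_pos'],o['tool_rot'],o['ft_force'],o['ft_torque'])
rows(np.arange(.163,.19,.003),.1503)
E
python3 align.py w14 | grep -v face
```

```text
18.8 [ 0.6342 -0.1241  0.178 ] [ 0.7813  0.6242 -0.0001  0.    ] [ 0.6911  0.3894 -1.3311] [-0.0377  0.0312 -0.0023]
s=163 [0.0003, -0.0001, 0.0001, -0.04]  tcp [ 0.6342 -0.1238  0.1779] yaw 77.5
s=166 [0.0030, -0.0001, -0.0000, -0.52]  tcp [ 0.6347 -0.1209  0.1779] yaw 80.5
s=169 [0.0030, -0.0001, -0.0000, -0.50]  tcp [ 0.6351 -0.118   0.1779] yaw 83.4
s=172 [0.0030, -0.0001, -0.0000, -0.44]  tcp [ 0.6353 -0.115   0.1779] yaw 85.9
s=175 [0.0030, -0.0001, -0.0000, -0.37]  tcp [ 0.6355 -0.1121  0.1779] yaw 88.0
s=178 [0.0030, -0.0001, -0.0000, -0.28]  tcp [ 0.6355 -0.1091  0.1779] yaw 89.6
s=181 [0.0030, -0.0000, -0.0000, -0.17]  tcp [ 0.6355 -0.1061  0.1779] yaw 90.6
s=184 [0.0030, -0.0000, -0.0000, -0.08]  tcp [ 0.6355 -0.1031  0.1779] yaw 91.0
s=187 [0.0030, 0.0000, -0.0000, 0.01]  tcp [ 0.6354 -0.1001  0.1779] yaw 90.9
rail x 0.02 y edges -0.0092 0.0026 mid -0.0033 mean -0.0029 ztop [0.0213 0.0217 0.0223]
rail x 0.03 y edges -0.0116 0.0001 mid -0.0057 mean -0.0054 ztop [0.0216 0.0218 0.0223]
rail x 0.04 y edges -0.0137 -0.0023 mid -0.008 mean -0.0076 ztop [0.0215 0.0219 0.0224]
rail x 0.05 y edges -0.016 -0.0047 mid -0.0103 mean -0.01 ztop [0.0211 0.0217 0.0224]
rail x 0.06 y edges -0.0181 -0.007 mid -0.0125 mean -0.0124 ztop [0.0213 0.0219 0.0224]
rail x 0.07 y edges -0.0208 -0.0092 mid -0.015 mean -0.0146 ztop [0.0212 0.0217 0.0222]
rail x 0.08 y edges -0.0231 -0.0114 mid -0.0172 mean -0.017 ztop [0.0215 0.0219 0.0224]
rail x 0.09 y edges -0.03 -0.0088 mid -0.0194 mean -0.0192 ztop [0.0158 0.0163 0.017 ]
rail x 0.1 y edges -0.03 -0.0092 mid -0.0196 mean -0.0191 ztop [0.0141 0.0148 0.0157]
bodytop z 0.008861001961654652 121
disc z 0.05288293410879015 164
```

send_rows([
  [0.003,-0.0002,0,-0.55],
  [0.003,-0.0001,0,-0.5],
  [0.003,-0.0001,0,-0.44],
  [0.003,-0.0001,0,-0.37],
  [0.003,-0.0001,0,-0.28],
  [0.003,0,0,-0.17],
  [0.003,0,0,-0.05],
  [0.003,0,0,0],
  [0.003,0,0,0],
  [0,0,0,0],
  [0,0,0,0],
])

```text
clock: 19.95
eef_pos: [0.6355, -0.0969, 0.178]
tool_rot: [0.702, 0.712, -0.0, 0.0]
ft_force: [-0.8, -0.1, -1.8]
grip_width: 0.0135
```

```bash
python3 - <<'E'
from plan import *
o,p,d=wristshot('w15');print(o['clock'],o['eef_pos'],o['tool_rot'],o['ft_force'],o['ft_torque'])
rows(np.arange(.190,.245,.005),.1503)
o,d,w,u,v=cloud('w15')
s=(d>0)&(abs(w[...,0]-.635)<.013)&(w[...,2]>.1585)&(w[...,2]<.167)&(abs(abs(w[...,0]-.635))<.004)&(w[...,1]>-.07)
print('sleeve y',np.percentile(w[s][:,1],[0,1,5]))
s=(d>0)&(abs(w[...,0]-.635)>.0065)&(abs(w[...,0]-.635)<.0105)&(w[...,2]>.14)&(w[...,1]>-.07)&(w[...,1]<0)
print('sleeve y',np.percentile(w[s][:,1],[0,1,5,25,50]))
E
python3 align.py w15 | grep -v face
```

```text
19.95 [ 0.6355 -0.0969  0.178 ] [ 0.7018  0.7124 -0.      0.    ] [-0.7842 -0.0785 -1.8448] [-0.0323 -0.0917  0.0399]
s=190 [-0.0001, -0.0001, 0.0001, 0.05]  tcp [ 0.6354 -0.0971  0.1779] yaw 90.6
s=195 [0.0050, 0.0000, -0.0000, 0.12]  tcp [ 0.6354 -0.0921  0.1779] yaw 89.9
s=200 [0.0050, -0.0000, -0.0000, -0.00]  tcp [ 0.6354 -0.0871  0.1779] yaw 89.9
s=205 [0.0050, -0.0000, -0.0000, -0.12]  tcp [ 0.6354 -0.0821  0.1779] yaw 90.6
s=210 [0.0050, -0.0000, -0.0000, -0.11]  tcp [ 0.6353 -0.0771  0.1779] yaw 91.2
s=215 [0.0050, 0.0000, -0.0000, 0.05]  tcp [ 0.6352 -0.0721  0.1779] yaw 91.0
s=220 [0.0050, 0.0000, -0.0000, 0.14]  tcp [ 0.6352 -0.0671  0.1779] yaw 90.2
s=225 [0.0050, 0.0000, -0.0000, 0.03]  tcp [ 0.6352 -0.0621  0.1779] yaw 90.0
s=230 [0.0050, -0.0000, -0.0000, -0.05]  tcp [ 0.6351 -0.0571  0.1779] yaw 90.3
s=235 [0.0050, -0.0000, -0.0000, -0.07]  tcp [ 0.6351 -0.0521  0.1779] yaw 90.7
s=240 [0.0050, -0.0000, -0.0000, -0.09]  tcp [ 0.635  -0.0471  0.1779] yaw 91.2
sleeve y [-0.0353 -0.0349 -0.0331]
sleeve y [-0.0355 -0.0352 -0.0343 -0.0306 -0.0264]
rail x 0.02 y edges -0.0045 0.005 mid 0.0003 mean 0.0002 ztop [0.0216 0.022  0.0223]
rail x 0.03 y edges -0.0044 0.0049 mid 0.0003 mean 0.0002 ztop [0.0215 0.0218 0.0223]
rail x 0.04 y edges -0.0043 0.0048 mid 0.0003 mean 0.0003 ztop [0.0214 0.0218 0.0223]
rail x 0.05 y edges -0.0043 0.0048 mid 0.0002 mean 0.0002 ztop [0.0214 0.0218 0.0223]
rail x 0.06 y edges -0.0101 0.0111 mid 0.0005 mean 0.0005 ztop [0.0163 0.017  0.0183]
rail x 0.07 y edges -0.0114 0.0124 mid 0.0005 mean 0.0005 ztop [0.0153 0.0161 0.0168]
rail x 0.08 y edges -0.0121 0.0133 mid 0.0006 mean 0.0005 ztop [0.0145 0.0153 0.0171]
rail x 0.09 y edges -0.004 0.0056 mid 0.0008 mean 0.0006 ztop [0.0214 0.0219 0.0224]
rail x 0.1 y edges -0.0123 0.0135 mid 0.0006 mean 0.0007 ztop [0.0137 0.0139 0.0144]
bodytop z 0.00899105334181572 134
disc z 0.05304003298802868 163
```

View pics/w15.png

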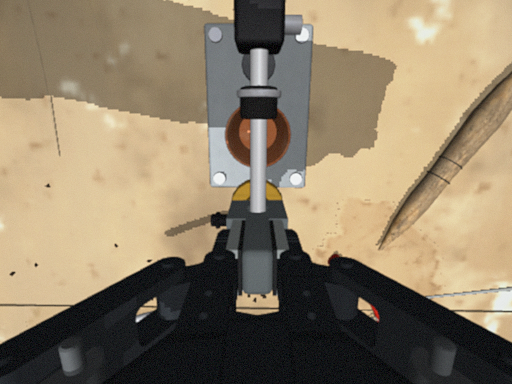

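It is on the inner leg with the buffer face at y≈-0.0355, so contact is expected at TCP y≈-0.0425. I slide up to just short of it.

send_rows([
  [0.003,-0.0001,0,0.08],
  [0.004,0,0,0],
  [0.004,0,0,0],
  [0.004,0,0,0],
  [0.004,0,0,0],
  [0.004,0,0,0],
  [0.004,0,0,0],
  [0.004,0,0,0],
  [0.004,0,0,0],
  [0.004,0,0,0],
  [0.004,0,0,0],
  [0.003,0,0,0],
  [0,0,0,0],
  [0,0,0,0],
  [0,0,0,0],
])

```text
clock: 21.5
eef_pos: [0.635, -0.0511, 0.178]
tool_rot: [0.705, 0.71, -0.0, 0.0]
ft_force: [-0.4, 0.4, -1.4]
grip_width: 0.013
```

```bash
python3 - <<'E'
from plan import *
o,p,d=wristshot('w16');print(o['clock'],o['eef_pos'],o['tool_rot'],o['ft_force'],o['ft_torque'])
o,d,w,u,v=cloud('w16')
s=(d>0)&(abs(w[...,0]-.635)>.0065)&(abs(w[...,0]-.635)<.0105)&(w[...,2]>.142)&(w[...,2]<.164)&(w[...,1]>-.0415)&(w[...,1]<0)
print('sleeve y',np.percentile(w[s][:,1],[0,1,5,25,50]))
cv2.imwrite('pics/w16c.png',cv2.resize(p[100:260,180:340],None,fx=3.75,fy=3.75,interpolation=cv2.INTER_CUBIC))
E
python3 align.py w16 | grep -v face
```

```text
21.5 [ 0.635  -0.0511  0.178 ] [ 0.7047  0.7095 -0.      0.    ] [-0.3594  0.3591 -1.3678] [ 0.0151 -0.0387 -0.0153]
sleeve y [-0.035  -0.0347 -0.0337 -0.0296 -0.0248]
rail x 0.02 y edges -0.0108 0.0108 mid -0.0 mean 0.0 ztop [0.0158 0.0163 0.0168]
rail x 0.03 y edges -0.0124 0.0123 mid -0.0 mean 0.0 ztop [0.0141 0.0148 0.0161]
rail x 0.04 y edges -0.005 0.0049 mid -0.0 mean -0.0 ztop [0.021  0.0216 0.0223]
rail x 0.05 y edges -0.0118 0.0111 mid -0.0003 mean -0.0001 ztop [0.014  0.0146 0.0162]
rail x 0.06 y edges -0.0129 0.0227 mid 0.0049 mean 0.0049 ztop [0.0136 0.0137 0.0139]
rail x 0.07 y edges -0.0126 0.0228 mid 0.0051 mean 0.0063 ztop [0.0136 0.0137 0.0139]
rail x 0.08 y edges -0.0124 0.0123 mid -0.0 mean 0.0001 ztop [0.0136 0.0137 0.0139]
bodytop z 0.009093657077344998 129
disc z nan 0
  return _methods._mean(a, axis=axis, dtype=dtype,
  ret = ret.dtype.type(ret / rcount)
```

View pics/w16c.png

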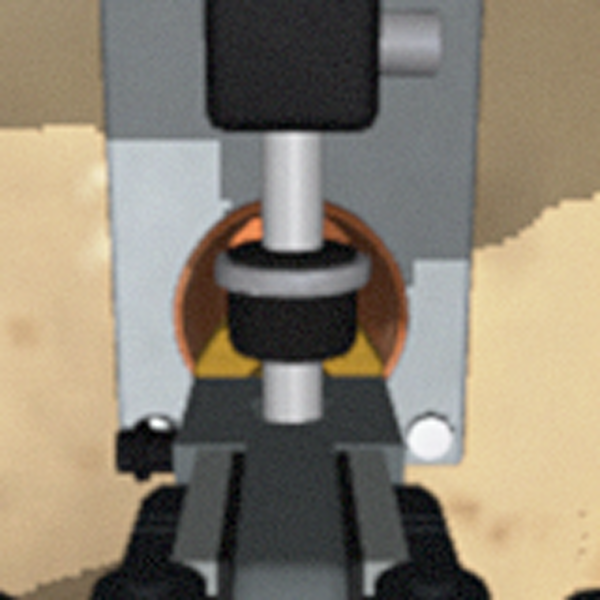

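The gap to the sleeve is about 9 mm and all is centred. I close up and press slowly, watching the y-force.

send_rows([
  [0.003,0,0,0],
  [0.003,0,0,0],
  [0.001,0,0,0],
  [0.001,0,0,0],
  [0.001,0,0,0],
  [0.0005,0,0,0],
  [0.0005,0,0,0],
  [0,0,0,0],
])

```text
clock: 22.35
eef_pos: [0.635, -0.041, 0.178]
tool_rot: [0.705, 0.71, -0.0, 0.0]
ft_force: [-0.1, -1.0, -2.0]
grip_width: 0.0133
```

send_rows([
  [0.0005,0,0,0],
  [0.0005,0,0,0],
  [0.0005,0,0,0],
  [0,0,0,0],
  [0,0,0,0],
])

```text
clock: 22.85
eef_pos: [0.6349, -0.0397, 0.178]
tool_rot: [0.705, 0.71, -0.0, 0.0]
ft_force: [-0.2, -1.5, -1.2]
grip_width: 0.0131
```

Run:
```python
from plan import *
o,p,d=wristshot('w17');print(o['clock'],o['eef_pos'],o['tool_rot'],o['ft_force'],o['ft_torque'])
cv2.imwrite('pics/w17c.png',cv2.resize(p[100:260,180:340],None,fx=3.75,fy=3.75,interpolation=cv2.INTER_CUBIC))
```

```text
22.85 [ 0.6349 -0.0397  0.178 ] [ 0.7047  0.7095 -0.0001  0.0001] [-0.2344 -1.4534 -1.2439] [-0.4457 -0.0192 -0.0088]
```

View pics/w17c.png

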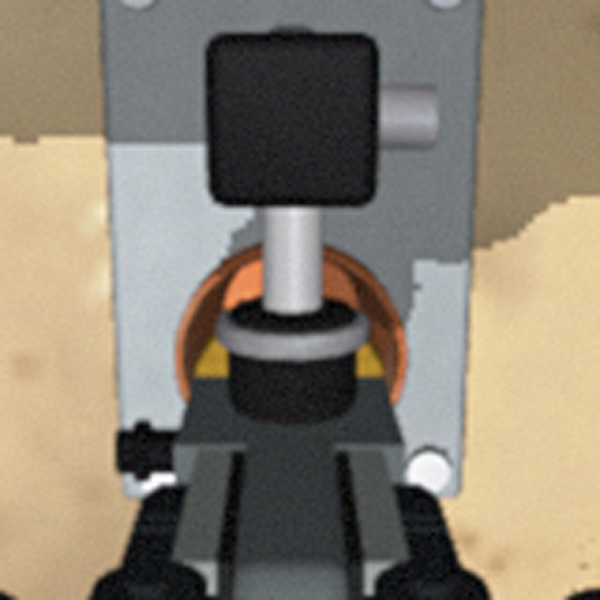

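It is in contact and the buffer has started to give (torque x -0.45). I press about 2.5 mm more and hold.

send_rows([
  [0.0005,0,0,0],
  [0.0005,0,0,0],
  [0.0005,0,0,0],
  [0.0005,0,0,0],
  [0.0005,0,0,0],
  [0,0,0,0],
  [0,0,0,0],
  [0,0,0,0],
  [0,0,0,0],
])

```text
clock: 23.8
eef_pos: [0.6349, -0.0371, 0.178]
tool_rot: [0.705, 0.71, -0.0, 0.0]
ft_force: [-0.3, -4.5, -1.1]
grip_width: 0.0132
```

Run:
```python
from plan import *
o,p,d=wristshot('w18');print(o['clock'],o['eef_pos'],o['tool_rot'],o['ft_force'],o['ft_torque'])
cv2.imwrite('pics/w18c.png',cv2.resize(p[100:260,180:340],None,fx=3.75,fy=3.75,interpolation=cv2.INTER_CUBIC))
o,d,w,u,v=cloud('w18')
t=(w-o['eef_pos'])@R.from_quat(o['tool_rot']).as_matrix()
s=(d>0)&(t[...,2]>.018)&(t[...,2]<.042)&(abs(t[...,1])>.012)&(abs(t[...,1])<.017)&(abs(t[...,0]-.0065)<.005)
print('face tool x',np.percentile(t[s][:,0],[10,50,90]),s.sum())
```

```text
23.8 [ 0.6349 -0.0371  0.178 ] [ 0.7047  0.7095 -0.      0.0001] [-0.2518 -4.5247 -1.0603] [-0.9071 -0.0452  0.0494]
face tool x [0.0051 0.0053 0.0056] 175
```

View pics/w18c.png

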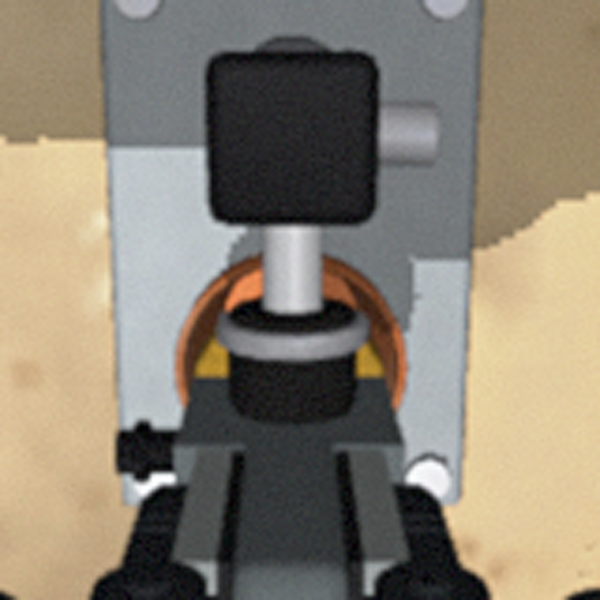

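The force is 4.5 N and the face sits about 4 mm past its unpressed position, so the buffer has been pressed in by about 4 mm for over 0.4 s. I back off to leave a small gap and lower 1.2 mm towards the hanging height.

send_rows([
  [-0.001,0,0,0],
  [-0.001,0,0,0],
  [-0.001,0,0,0],
  [-0.001,0,0,0],
  [-0.001,0,0,0],
  [-0.0005,0,0,0],
  [0,0,0.0006,0],
  [0,0,0.0006,0],
  [0,0,0,0],
  [0,0,0,0],
  [0,0,0,0],
  [0,0,0,0],
])

```text
clock: 25.05
eef_pos: [0.635, -0.0424, 0.1768]
tool_rot: [0.705, 0.71, 0.0, -0.0]
ft_force: [1.1, -0.8, -1.1]
grip_width: 0.0137
```

Run:
```python
from plan import *
o,p,d=wristshot('w19');print(o['clock'],o['eef_pos'],o['tool_rot'],o['ft_force'],o['ft_torque'])
cv2.imwrite('pics/w19c.png',cv2.resize(p[100:260,180:340],None,fx=3.75,fy=3.75,interpolation=cv2.INTER_CUBIC))
o,d,w,u,v=cloud('w19')
t=(w-o['eef_pos'])@R.from_quat(o['tool_rot']).as_matrix()
for a in (.014,.02,.026,.032,.038):
  s=(d>0)&(t[...,2]>a)&(t[...,2]<a+.006)&(abs(t[...,1])>.012)&(abs(t[...,1])<.017)&(abs(t[...,0]-.0065)<.005)
  print('face tool x',a,np.percentile(t[s][:,0],[10,50,90]),s.sum())
```

```text
25.05 [ 0.635  -0.0424  0.1768] [ 0.7046  0.7096  0.     -0.    ] [ 1.1037 -0.7522 -1.1057] [ 0.0086  0.0506 -0.0094]
face tool x 0.014 [0.0052 0.0055 0.0057] 60
face tool x 0.02 [0.0052 0.0055 0.0057] 49
face tool x 0.026 [0.0051 0.0055 0.0058] 43
face tool x 0.032 [0.0051 0.0054 0.0058] 48
face tool x 0.038 [0.0052 0.0054 0.0057] 36
```

View pics/w19c.png

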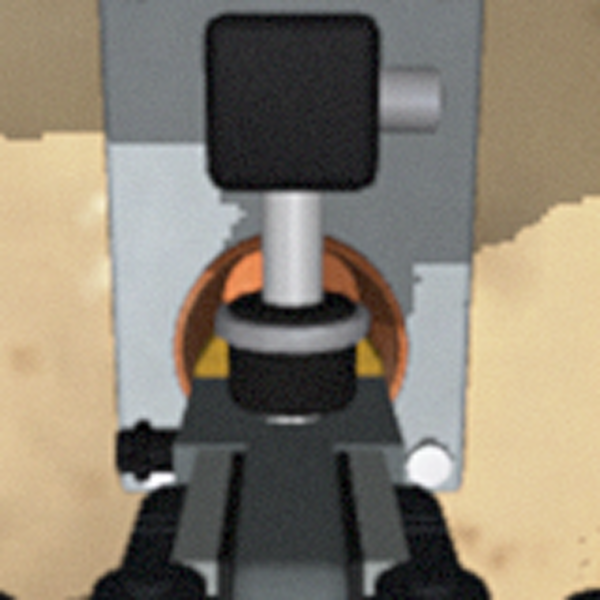

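The sleeve has sprung back and a sliver of rod shows at crop (292,418), so the gap is about 1 mm. The block is upright, and I let go.

send_rows([
  [0,0,0,0],
  [0,0,0,0],
  [0,0,0,0],
  [0,0,0,0],
  [0,0,0,0],
  [0,0,0,0],
  [0,0,0,0],
  [0,0,0,0],
  [0,0,0,0],
  [0,0,0,0],
], claw=1)

```text
clock: 26.1
eef_pos: [0.635, -0.0425, 0.1768]
tool_rot: [0.705, 0.71, -0.0, 0.0]
ft_force: [-0.2, -0.3, -0.4]
grip_width: 0.0855
```

Run:
```python
from plan import *
o,p,d=wristshot('w20');print(o['clock'],o['eef_pos'],o['ft_force'],o['ft_torque'],o['grip_width'])
```

```text
26.1 [ 0.635  -0.0425  0.1768] [-0.2179 -0.3237 -0.351 ] [-0.0171  0.0476 -0.0087] 0.08552298097598215
```

View pics/w20.png

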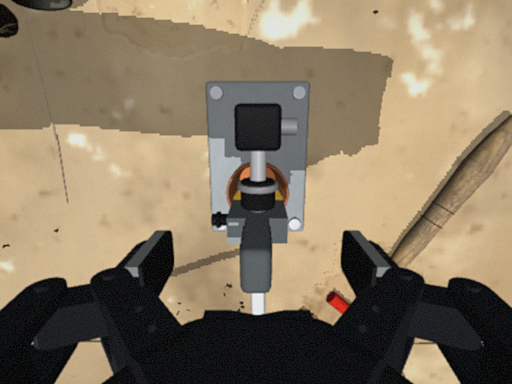

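The block is released and hangs upright. I retract straight up and check.

send_rows([
  [0,0,-0.01,0],
  [0,0,-0.02,0],
  [0,0,-0.02,0],
  [0,0,-0.02,0],
  [0,0,-0.02,0],
  [0,0,-0.01,0],
  [0,0,0,0],
  [0,0,0,0],
  [0,0,0,0],
  [0,0,0,0],
  [0,0,0,0],
  [0,0,0,0],
])

```text
clock: 27.35
eef_pos: [0.6348, -0.0425, 0.2763]
tool_rot: [0.705, 0.71, -0.0, -0.0]
ft_force: [0.9, -0.2, -0.0]
grip_width: 0.0856
```

Run:
```python
from plan import *
o,p,d=wristshot('w21');print(o['clock'],o['eef_pos'],o['ft_force'])
sc,_=cams.camera('scene');cv2.imwrite('pics/s21.png',cv2.resize(sc[130:250,150:310],None,fx=4.5,fy=4.5,interpolation=cv2.INTER_CUBIC))
o,d,w,u,v=cloud('w21')
m=(d>0)&(abs(w[...,0]-.635)<.03)&(abs(w[...,1]+.05)<.05)
s=m&(w[...,2]>.19)&(w[...,2]<.22);q=w[s];r=cv2.minAreaRect((q[:,:2]*1000).astype(np.float32));print('tab',np.median(q[:,2]),s.sum(),r)
k=s&(w[...,2]>np.median(q[:,2])-.003);print('tab tilt fit',np.linalg.lstsq(np.c_[w[k][:,:2],np.ones(k.sum())],w[k][:,2],rcond=None)[0],w[k][:,:2].min(0),w[k][:,:2].max(0))
s=m&(w[...,2]>.163)&(w[...,2]<.172)&(abs(w[...,0]-.635)>.009);q=w[s]
if len(q):print('bodytop',np.median(q[:,2]),q.min(0),q.max(0))
s=(d>0)&(abs(w[...,0]-.635)>.0065)&(abs(w[...,0]-.635)<.0095)&(w[...,2]>.142)&(w[...,2]<.1625)&(w[...,1]>-.045)&(w[...,1]<-.01)
if s.sum():print('sleeve y',np.percentile(w[s][:,1],[0,1,5,25,50]))
```

```text
27.35 [ 0.6348 -0.0425  0.2763] [ 0.8984 -0.1949 -0.0253]
tab 0.21262453709742196 589 ((633.8875122070312, -44.45478057861328), (14.706571578979492, 21.37746810913086), 0.030974900349974632)
tab tilt fit [ 0.0165 -0.0222  0.2014] [ 0.6268 -0.0551] [ 0.6402 -0.0338]
bodytop 0.1672873187489627 [ 0.6167 -0.0527  0.1633] [ 0.6523 -0.0368  0.1692]
sleeve y [-0.0374 -0.0374 -0.0372 -0.0327 -0.0272]
```

View pics/w21.png

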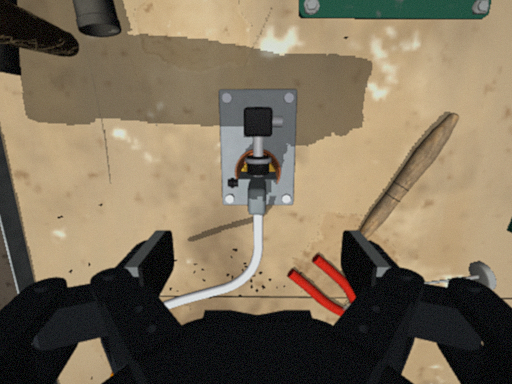

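View pics/s21.png

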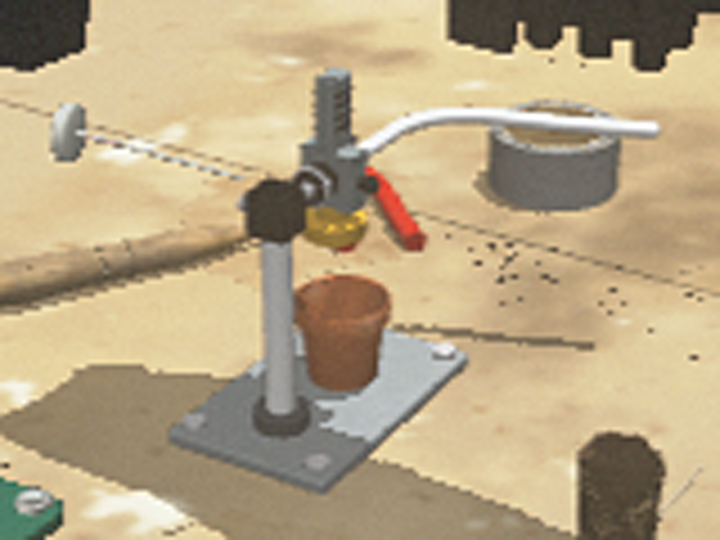

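The block hangs upright at the sleeve, centred at y≈-0.044, which puts the bore about 9 mm from the face point. The rail tip in the scene view is unmoved, at (295.6,158.9) against (295.3,158.2) before. I hand in.

Run:
```python
from workcell import order,monitor
print(order.job_done(), monitor.get_obs()['clock'])
```

```text
the job is handed in; nothing more can be done
the job is handed in; nothing more can be done
```

The dripper block is on the rail, resting at the buffer above the pot. I handed the job in at about 27 s of the 72 s allowed; no verdict was reported.

**What I did:** I surveyed the rail twice with the wrist camera and picked up the grey block. I threaded it within 0.2 mm of centre and slid it round the bend with no more than about 2 N on the wrist. It then pressed the buffer in and held it for about 0.4 s, and I backed off and let go.

**Buffer:** the pressing force was about 4.5 N. By position the buffer gave about 4 mm; by its spring rate it would be about 5 mm, so the two estimates differ slightly.

**Last checks:**
- The block hangs upright; the tab top is level within about 0.03 rad.
- The middle of the hole is about 9 mm from the buffer's face point, and the buffer had sprung back.
- The rail tip is within 1 pixel of its starting place in the scene view.
- The arm touched no bystander. I checked that by eye only; I did not measure their positions afterwards.

**Small disagreements:**
- The block slipped about 1 mm in the grip while pressing.
- The camera read the block's tab about 1 mm off the rail's line after release, which could be a tiny tilt.

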